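# Empty the microscope's slide holder with the push-out tool

### The arm

A 7-joint arm with a two-finger parallel gripper is mounted at the origin on the work surface. World frame = base frame: x ahead of the robot, y to its left, z up, the work surface at z = 0. Lengths are in m, angles in rad, forces in N, time in s.
With the tool pointing down it reaches from about 0.4 to 0.925 m from the base axis. Payload 5.6 kg.
Tool frame: the origin (TCP) lies at the very end of the fingers, on their centre line; the grasp point (between the pads) lies 19 mm behind it; z points along the fingers, y is the direction in which the jaws open and shut (so a half turn about z gives the same grasp; the last joint's range is limited). The gripper opens to 85 mm and grips with 20 to 120 N. Pads are 22 mm wide; open, the fingers measure 114 mm over their backs; the gripper's body (76 mm by 85 mm) begins 54 mm behind the grasp point. The pads swing forward as they close: fully open they stand 13 mm farther back than shut.
Start: joints at [1.237, 0.468, -0.012, 1.603, 0.006, 1.071, -0.056], TCP at [0.186, -0.623, 0.231] pointing down, gripper open.
Joint ranges: [-2.53, 2.53], [-0.31, 2.02], [-1.57, 1.55], [0.28, 2.44], [-1.29, 4.43], [0.15, 1.84], [-2.92, 2.92]. Speed limits (rad/s): [2.57, 2.57, 3.14, 3.14, 3.14, 3.14, 3.14].

### API

Orientations are given as a unit quaternion [x, y, z, w].
In Python, from station import telemetry, cams, manip gives the robot as it stands.
- The arm moves only by the tool jog_arm, never from a script. Its argument "increments" is a list that holds one entry, the list of rows, each a list of 7 numbers: the finger opening in mm, from 0 to 85.4, then the shift along the world's x, y, z in mm, then the turn, a rotation vector about the world's x, y, z in rad. A call has 1 to 12 rows; each row is the pose to reach, as a shift and turn from the pose commanded when the call began; what a row does not reach only later rows make up. A row lasts 1/10 s, in which the tool goes at most 50 mm and 8.59 degrees, less where a joint would pass 70% of its speed; a pose out of reach is approached as far as the arm can. A call with a gripper value outside its range is refused whole. The fingers move at their own pace and stop on an object; the grip force is fixed at half the most. Time passes only in rows, so rows that repeat a pose let the fingers close. It gives the time, the measured TCP pose, the force and the opening at its end, in the units of the state.
- telemetry.observe(): the state, without advancing time (a new reading comes with each control period).
- cams.get_image(name): name is "scene" or "side" or "wrist"; returns the picture (400x640x3 uint8, red, green, blue); there is no depth.
- cams.camera_model(name): a dict with "mtx" (3x3 intrinsics, pixels), "T" (4x4, takes a point from camera to world coordinates). Camera axes: x right, y down, z forward; pixel columns grow to the right and rows downward; lengths in m; the calibration is good to about 2 mm. A picture is of the moment at which its call begins: read the wrist's pose just before it. camera_model takes no time and is no camera call; for the wrist camera it gives the pose at the moment of the call.
- manip.hand_in(): hands the job in, once; it reports no verdict.
The state is a dict: "time": time; "joint_positions": joint angles; "qvel": joint speeds; "effort": joint torques, N m; "eef_pos": TCP position; "ee_rot": TCP orientation; "wrist_force": force on the tool from outside, world axes, zero at the start; "torque": the same for the moment, N m; "opening": opening from 0.0 (shut) to 1.0 (fully open).
Only numpy, scipy, OpenCV 4.12 (cv2) and the standard library are available. Lean on these libraries where they do the work, as an engineer would, in place of code of your own. Each camera call takes 0.05 s, during which the arm holds its last target. There are 200 camera calls.

### The job

The slide holder from the microscope stands on its legs on the bench with two or three lidded culture slides sunk flush in its pockets under spring clips. For each slide swing its clip clear, push the slide up from below through the access hole under its pocket with the red-handled push-out tool, and lay it flat, lid up, in a lane of its own in the blue slide tray, keeping it level all the way. At the end the push-out tool stands upright in the middle of its teal mat again and all the clips are swung back in over the empty pockets; leave everything else on the bench where it is.

Things in the scene. Friction and masses are not known exactly. Their poses are not given: they have to be found in the camera images.
- holder: Slide holder: grey plate, top 80 mm and underside 56 mm above the bench, x -65..+68 mm, y -113..+113 mm, on four corner legs 12 mm square, open beneath. Fixed. Origin: middle, at bench level; x to the far side with the clips' pivot screws (each 52 mm in x and 34 mm in y from its pocket's middle, heads 8 mm high), y along the row of three pockets.
- pocket0 (a point): Middle of pocket 0 (blue slide's) at the holder's top face; axes as holder. Pocket 77.5 (x) x 27.5 x 20 mm deep, then a 4 mm floor with a 20 mm square access hole in its middle. Plate's near edge 46 mm away (-x). A plunger in the +y wall, 4 mm down, presses the slide sideways: pushing up takes 3 to 7 N, and the slide stays at the height it was pushed to (up to 15 mm).
- pocket1 (a point): Middle of pocket 1 (orange slide's) at the holder's top face; axes as holder. Pocket 77.5 (x) x 27.5 x 20 mm deep, then a 4 mm floor with a 20 mm square access hole in its middle. Plate's near edge 46 mm away (-x). A plunger in the +y wall, 4 mm down, presses the slide sideways: pushing up takes 3 to 7 N, and the slide stays at the height it was pushed to (up to 15 mm).
- pocket2 (a point): Middle of pocket 2 (green slide's) at the holder's top face; axes as holder. Pocket 77.5 (x) x 27.5 x 20 mm deep, then a 4 mm floor with a 20 mm square access hole in its middle. Plate's near edge 46 mm away (-x). A plunger in the +y wall, 4 mm down, presses the slide sideways: pushing up takes 3 to 7 N, and the slide stays at the height it was pushed to (up to 15 mm).
- clip0 (a joint): Spring clip of pocket 0, rad: 0 = swung in, tip over the slide's far end; grows counter-clockwise seen from above, tip going to holder +x, stop at 1.25. Clear of the slide above 0.6, good room above 0.9. Stiff (0.5 N at the knob), stays where left. Counts as swung in below 0.3.
- clip0_knob (a point): Black finger knob at the tip of clip 0, 40 mm from its pivot: upright cylinder 12 mm across, 15 mm high; this point is 12 mm above the holder's top face and 6.5 mm below the knob's top. Clip strip 10 mm wide, its top 3.5 mm above the holder's top face.
- clip1 (a joint): Spring clip of pocket 1, rad: 0 = swung in, tip over the slide's far end; grows counter-clockwise seen from above, tip going to holder +x, stop at 1.25. Clear of the slide above 0.6, good room above 0.9. Stiff (0.5 N at the knob), stays where left. Counts as swung in below 0.3.
- clip1_knob (a point): Black finger knob at the tip of clip 1, 40 mm from its pivot: upright cylinder 12 mm across, 15 mm high; this point is 12 mm above the holder's top face and 6.5 mm below the knob's top. Clip strip 10 mm wide, its top 3.5 mm above the holder's top face.
- clip2 (a joint): Spring clip of pocket 2, rad: 0 = swung in, tip over the slide's far end; grows counter-clockwise seen from above, tip going to holder +x, stop at 1.25. Clear of the slide above 0.6, good room above 0.9. Stiff (0.5 N at the knob), stays where left. Counts as swung in below 0.3.
- clip2_knob (a point): Black finger knob at the tip of clip 2, 40 mm from its pivot: upright cylinder 12 mm across, 15 mm high; this point is 12 mm above the holder's top face and 6.5 mm below the knob's top. Clip strip 10 mm wide, its top 3.5 mm above the holder's top face.
- slide_blue: Culture slide with blue lid (may be absent): closed block 76 (x) x 26 (y) x 20 mm, 40 to 85 g, glass bottom, lid on top; origin at its centre, z up through the lid. Starts in pocket 0, flush with the holder's top face (centre 10 mm below it).
- slide_orange: Culture slide with orange lid (may be absent): closed block 76 (x) x 26 (y) x 20 mm, 40 to 85 g, glass bottom, lid on top; origin at its centre, z up through the lid. Starts in pocket 1, flush with the holder's top face (centre 10 mm below it).
- slide_green: Culture slide with green lid (may be absent): closed block 76 (x) x 26 (y) x 20 mm, 40 to 85 g, glass bottom, lid on top; origin at its centre, z up through the lid. Starts in pocket 2, flush with the holder's top face (centre 10 mm below it).
- tool_handle (a point): Handle of the push-out tool: red upright bar 18 x 18 mm, from the foot to 170 mm above the foot's underside. This point: on its axis, 145 mm above the foot's underside. x points from handle to pin.
- pushtool: Push-out tool, 320 g, stands by itself. Steel foot 8 mm thick: 46 (x) x 60 mm under the handle, then a tongue 28 mm wide to 78 mm ahead of the handle's axis. On the tongue, 70 mm ahead of the handle's axis, a brass pin 10 mm across points up, 17 mm long: tongue against the holder's underside = slide raised 13 mm. Origin: foot's underside, 36 mm ahead of the handle's axis; x to the pin.
- mat_center (a point): Middle of the top of the tool's teal mat, 175 (x) x 105 (y) mm, 3 mm thick, fixed.
- tray: Blue slide tray with white lane walls, fixed, 102 (x) x 171 (y) mm, floor 3 mm thick; origin under its middle at bench level. Three lanes along x, each 96 x 53 mm inside, walls 3 mm thick and 6 mm above the floor; lane middles at y = -56, 0, +56 mm. A slide lies along x in a lane, its centre then 13 mm above the bench.
- petri_dish: Bystander: closed clear Petri dish with red agar, 92 mm across, 16 mm high; origin under its middle.
- timer: Bystander: white bench timer, 60 x 60 x 18 mm; origin under its middle.
- marker_pen: Bystander: white marker pen with a black cap, 130 mm, lying; origin under its middle.
- stain_bottle: Bystander: amber bottle, 60 mm across, 110 mm high; origin under its middle.
- beaker: Bystander: glass beaker, 72 mm across, 85 mm high; origin under its middle.
- tube_rack: Bystander: blue rack of capped tubes, 60 x 150 mm, 90 mm high; origin under its middle.
- slide_box: Bystander: cream box of slides, 85 x 100 x 35 mm; origin under its middle.
There are look-alikes about, which are no part of the job. Leave any brown or pink look-alike of the slide_orange alone.

How it is judged:
By the outcome, as a careful person would: the job done as asked, in the order asked, and still so for the second after the job is handed in, with the robot touching nothing.
Of slide_blue, slide_orange, slide_green only 2 to 3 are there at a start; the rules pass over those that are not, and their reading is None.
At some moment in a run one of pushtool may be knocked a few centimetres aside while the robot is not near it.
It also fails if it takes over 210 s, if anything falls off the work surface, if the arm or the gripper's body presses on something with over 40 N, if the wrist force passes 120 N, or if a joint passes its speed limit or range.

## Working session

There is one attempt and no reset: what is moved stays moved. The work goes in short steps, Python scripts to look and compute and a tool call to move; the robot and the scene stay as the last step left them, time stands still between calls to the robot, and variables do not carry over. Pictures are saved under pics/ and viewed, about 12 in all and at most 16, crops included, and the job is handed in when it is done.

Besides the shell and the picture viewer there is one more tool, called after "Emit:" by a JSON object that holds its "op" and its "data", one argument or row to a line. jog_arm: Moves the arm, as the interface text tells. Its arguments: {"type":"object","properties":{"increments":{"type":"array","items":{"type":"array","items":{"type":"array","items":{"type":"number"}}}}},"required":["increments"]}

```bash
ls; mkdir -p pics; python3 - <<'E'
from station import telemetry,cams
import cv2
s=telemetry.observe();print(s)
for n in("scene","side"):
    im=cams.get_image(n);cv2.imwrite(f"pics/{n}0.png",im[:,:,::-1]);m=cams.camera_model(n);print(n,m["mtx"],m["T"])
print(cams.camera_model("wrist"))
E
```

```text
pics
{'time': 0.0, 'joint_positions': array([ 1.2370018 ,  0.46837457, -0.01160619,  1.60363652,  0.00598096,
        1.07140315, -0.05633584]), 'qvel': array([ 0.00113845, -0.00218531, -0.00051349, -0.00043147,  0.00140556,
        0.0003851 ,  0.00084778]), 'effort': array([-2.16563631e-04, -5.32385695e+01,  2.14792154e-02, -2.51302367e+01,
        1.14520441e-02,  7.65616220e-03, -1.07044903e-05]), 'eef_pos': array([ 0.18614249, -0.62218643,  0.23033468]), 'ee_rot': array([ 9.89455699e-01,  1.44833078e-01, -1.81929513e-04, -8.74753749e-04]), 'wrist_force': array([ 0.24300716, -1.33227971, -0.01907662]), 'torque': array([-0.01327117, -0.01723411, -0.01106999]), 'opening': 0.9983294677209682}
scene [[399.24044968   0.         319.72829572]
 [  0.         399.24044968 195.30132307]
 [  0.           0.           1.        ]] [[ 0.19488778  0.60952762 -0.76843662  1.39518711]
 [ 0.98069911 -0.13367523  0.1426891  -0.18608727]
 [-0.015748   -0.78141347 -0.62381487  0.78809665]
 [ 0.          0.          0.          1.        ]]
side [[414.92637647   0.         323.93967229]
 [  0.         414.92637647 197.08309444]
 [  0.           0.           1.        ]] [[-0.97039963 -0.17042502  0.17111365  0.39818147]
 [-0.24117481  0.64682939 -0.72349599  0.64583632]
 [ 0.01262048 -0.74334854 -0.66878522  0.76563197]
 [ 0.          0.          0.          1.        ]]
{'mtx': array([[281.41203309,   0.        , 319.35731309],
       [  0.        , 281.41203309, 193.29391171],
       [  0.        ,   0.        ,   1.        ]]), 'T': array([[ 0.28666603, -0.91365963, -0.28818166,  0.26011114],
       [-0.95802883, -0.2739639 , -0.08440704, -0.6000937 ],
       [-0.00183207,  0.30028297, -0.95384841,  0.37325538],
       [ 0.        ,  0.        ,  0.        ,  1.        ]])}
```

View pics/scene0.png

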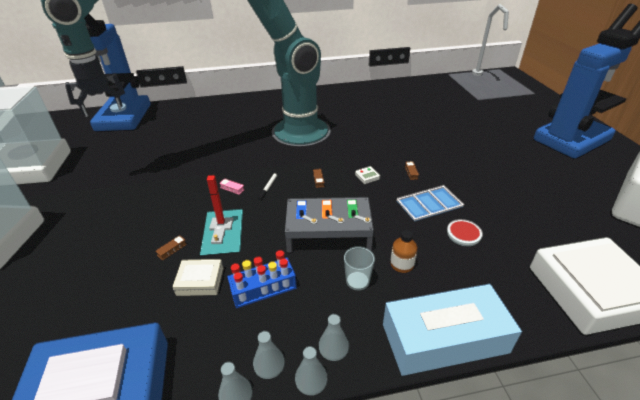

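View pics/side0.png

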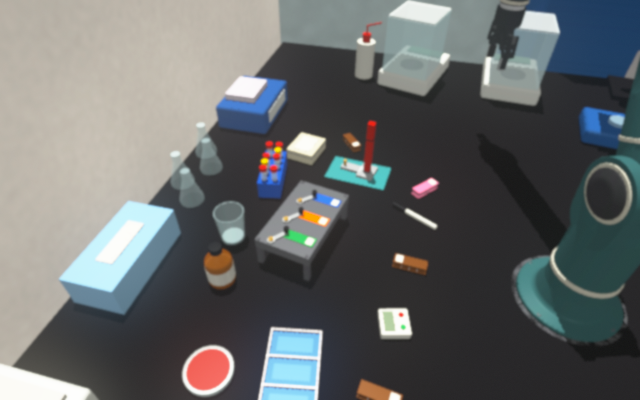

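Scene view: the holder is at about (330,218), with blue, orange and green slides at (302,209), (327,209) and (352,208), so all three are there. The tool is at (217,210) on the teal mat and the tray at (430,202). Look-alikes are brown at (172,247), (319,177) and (412,170), and pink at (231,186). None of them is in the holder, so the wanted slides are the three in its pockets.

```bash
cat > h.py <<'E'
import numpy as np,cv2
from station import telemetry,cams
from scipy.spatial.transform import Rotation as R
def cam(n):
    m=cams.camera_model(n);return m["mtx"],m["T"]
def ray(m,uv,z):
    K,T=m;d=T[:3,:3]@np.linalg.inv(K)@np.array([uv[0],uv[1],1.]);o=T[:3,3];return (o+d*(z-o[2])/d[2])[:2]
def proj(m,p):
    K,T=m;q=np.linalg.inv(T)@np.append(p,1);q=K@q[:3];return q[:2]/q[2]
def grab(n,name=None):
    m=cam(n);im=cams.get_image(n)[:,:,::-1].copy()
    if name:cv2.imwrite(f"pics/{name}.png",im)
    return m,im
def rect(m,im,z,x0,x1,y0,y1,s):
    """top-down: rows = x from x1 (top) to x0, cols = y from y1 (left) to y0; s px/mm"""
    K,T=m;W=np.linalg.inv(T)
    P=K@W[:3]; H=np.stack([P[:,0],P[:,1],P[:,2]*z+P[:,3]],1) # (x,y,1)->pix
    k=1/(1000*s);A=np.array([[0,-k,x1],[-k,0,y1],[0,0,1.]])
    return cv2.warpPerspective(im,H@A,(int((y1-y0)/k),int((x1-x0)/k)),flags=cv2.WARP_INVERSE_MAP|cv2.INTER_CUBIC)
def st():
    s=telemetry.observe();print("t",round(s["time"],2),"tcp",np.round(s["eef_pos"]*1000,1),"eul",np.round(R.from_quat(s["ee_rot"]).as_euler("ZYX",degrees=True),2),"F",np.round(s["wrist_force"],1),"M",np.round(s["torque"],2),"op",round(s["opening"]*85.4,1));return s
E
python3 - <<'E'
from h import *
m=cam("scene");c=lambda u,z:np.round(ray(m,u,z)*1000)
for n,u,z in[("holderNear-left(286,200)",(286,200),.08),("hold tr",(370,199),.08),("hold bl",(289,233),.08),("hold br",(373,234),.08),("tray",(430,202),.005),("mat",(221,232),.003),("toolfoot",(219,228),.01),("handletop",(212,178),.173),("blue",(302,209),.08),("dish",(464,232),.016),("bottle",(404,236),.11),("beaker",(360,252),.085)]:print(n,c(u,z))
print(np.round(cam("wrist")[1][:3,2],2))
E
```

```text
holderNear-left(286,200) [ 523. -121.]
hold tr [569. 110.]
hold bl [ 657. -131.]
hold br [706.  77.]
tray [535. 316.]
mat [ 532. -313.]
toolfoot [ 522. -318.]
handletop [ 505. -308.]
blue [571. -83.]
dish [688. 348.]
bottle [757. 136.]
beaker [763.  26.]
[-0.29 -0.08 -0.95]
```

Emit:
{"op": "jog_arm", "data": {
  "increments": [
    [[85,294,312,70,0,0,-0.29],[85,294,312,70,0,0,-0.29],[85,294,312,70,0,0,-0.29],[85,294,312,70,0,0,-0.29],[85,294,312,70,0,0,-0.29],[85,294,312,70,0,0,-0.29],[85,294,312,70,0,0,-0.29],[85,294,312,70,0,0,-0.29],[85,294,312,70,0,0,-0.29],[85,294,312,70,0,0,-0.29],[85,294,312,70,0,0,-0.29],[85,294,312,70,0,0,-0.29]]
  ]
}}

```text
time: 1.3
eef_pos: [0.479, -0.312, 0.3007]
ee_rot: [1.0, -0.001, -0.001, 0.0]
wrist_force: [-0.3, -0.4, 0.4]
opening: 0.997
```

```bash
python3 - <<'E'
from h import *
st();m,im=grab("wrist","w_tool");np.savez("w_tool.npz",K=m[0],T=m[1]);print(m[1])
E
```

```text
t 1.3 tcp [ 479.  -312.   300.7] eul [-9.0000e-02  8.0000e-02  1.7999e+02] F [-0.3 -0.4  0.4] M [ 0.01  0.02 -0.01] op 85.1
[[-1.51270357e-03 -9.53413746e-01 -3.01661965e-01  5.56341743e-01]
 [-9.99998856e-01  1.43910607e-03  4.66211661e-04 -3.11743078e-01]
 [-1.03690415e-05  3.01662325e-01 -9.53414832e-01  4.43456585e-01]
 [ 0.00000000e+00  0.00000000e+00  0.00000000e+00  1.00000000e+00]]
```

Emit:
{"op": "jog_arm", "data": {
  "increments": [
    [[85,80,290,0,0,0,-0.19],[85,80,290,0,0,0,-0.19],[85,80,290,0,0,0,-0.19],[85,80,290,0,0,0,-0.19],[85,80,290,0,0,0,-0.19],[85,80,290,0,0,0,-0.19],[85,80,290,0,0,0,-0.19],[85,80,290,0,0,0,-0.19],[85,80,290,0,0,0,-0.19],[85,80,290,0,0,0,-0.19]]
  ]
}}

```text
time: 2.35
eef_pos: [0.56, -0.0235, 0.3012]
ee_rot: [0.995, -0.097, -0.0, 0.0]
wrist_force: [0.7, 0.3, -0.2]
opening: 0.996
```

```bash
python3 - <<'E'
from h import *
st();m,im=grab("wrist","w_hold");np.savez("w_hold.npz",K=m[0],T=m[1])
a=cv2.imread("pics/w_tool.png");cv2.imwrite("pics/two.png",np.vstack([a[:,:,:],im])[:, :][50:])if 0 else None
E
```

```text
t 2.35 tcp [560.  -23.5 301.2] eul [-1.1080e+01  1.0000e-02  1.7994e+02] F [ 0.7  0.3 -0.2] M [0.04 0.05 0.04] op 85.0
```

Emit:
{"op": "jog_arm", "data": {
  "increments": [
    [[85,-60,290,-40,0,0,0.19],[85,-60,290,-40,0,0,0.19],[85,-60,290,-40,0,0,0.19],[85,-60,290,-40,0,0,0.19],[85,-60,290,-40,0,0,0.19],[85,-60,290,-40,0,0,0.19],[85,-60,290,-40,0,0,0.19],[85,-60,290,-40,0,0,0.19],[85,-60,290,-40,0,0,0.19]]
  ]
}}

```text
time: 3.3
eef_pos: [0.5013, 0.2671, 0.2613]
ee_rot: [1.0, -0.001, 0.0, 0.001]
wrist_force: [0.0, 0.5, -0.5]
opening: 0.997
```

```bash
python3 - <<'E'
from h import *
st();m,im=grab("wrist","w_tray");np.savez("w_tray.npz",K=m[0],T=m[1])
E
```

```text
t 3.3 tcp [501.3 267.1 261.3] eul [-1.4000e-01 -2.0000e-02  1.7993e+02] F [ 0.   0.5 -0.5] M [-0.02  0.   -0.07] op 85.2
```

View pics/w_tool.png

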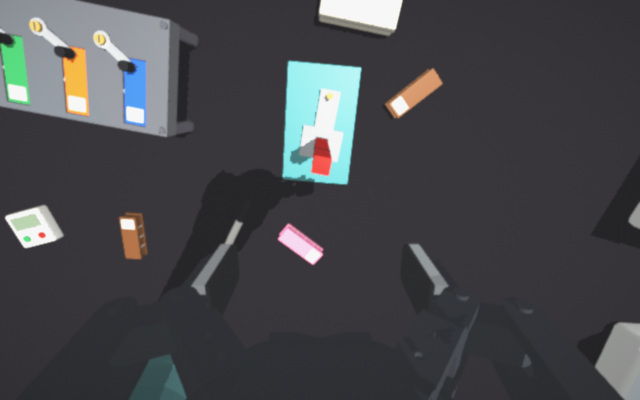

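View pics/w_hold.png

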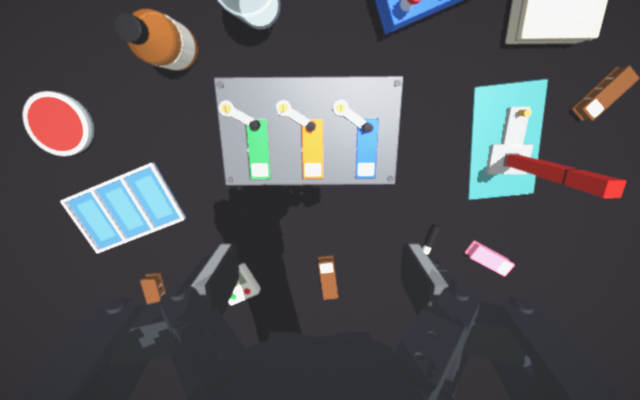

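View pics/w_tray.png

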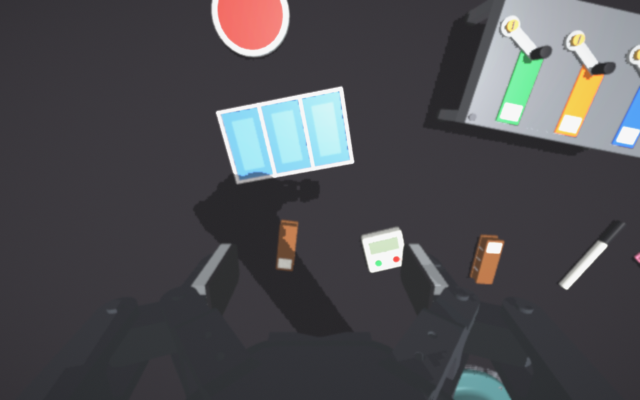

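Close views: the holder corners are at (216,78), (402,77), (395,184) and (226,184), with slides green, orange and blue from left to right and the clips pivoting on the far side. The tray corners in the third picture are (218,112), (342,88), (353,163) and (237,182). In the first picture the tool stands on the mat with its pin at (329,96) and handle top at (321,168).

```bash
cat >> h.py <<'E'
from scipy.optimize import least_squares
def load(n):
    d=np.load(n+".npz");return (d["K"],d["T"]),cv2.imread(f"pics/{n}.png")
def fit(m,pts,uv,x0):
    """pose x,y,yaw from body points (m) and pixels"""
    pts=np.array(pts,float);uv=np.array(uv,float)
    def f(p):
        c,s=np.cos(p[2]),np.sin(p[2]);return (np.array([proj(m,[p[0]+c*a-s*b,p[1]+s*a+c*b,z]) for a,b,z in pts])-uv).ravel()
    r=least_squares(f,x0);return r.x,np.round(r.fun.reshape(-1,2),1)
def sub(im,uv,w=4):
    g=cv2.cvtColor(im,cv2.COLOR_BGR2GRAY);p=np.array(uv,np.float32).reshape(-1,1,2).copy()
    return cv2.cornerSubPix(g,p,(w,w),(-1,-1),(3,40,.01)).reshape(-1,2)
E
python3 - <<'E'
from h import *
np.set_printoptions(suppress=True)
m,im=load("w_hold")
uv=sub(im,[(216,78),(402,77),(395,184),(226,184)]);print(uv.tolist())
H,r=fit(m,[(.068,.113,.08),(.068,-.113,.08),(-.065,-.113,.08),(-.065,.113,.08)],uv,[.6,0,-.2]);print("holder",H,r.tolist())
c,s=np.cos(H[2]),np.sin(H[2]);Ri=np.array([[c,s],[-s,c]])
L=lambda uv,z:np.round(Ri@(ray(m,uv,z)-H[:2])*1000,1)
for n,u,z in[("pivG",(226,107),.088),("pivO",(282,107),.088),("pivB",(340,107),.088),("kG",(255,126),.0985),("kO",(310,127),.0985),("kB",(368,128),.0985)]:print(n,L(u,z))
hsv=cv2.cvtColor(im,cv2.COLOR_BGR2HSV)
for n,lo,hi,bx in[("green",50,75,(240,275,110,185)),("orange",8,25,(295,330,110,185)),("blue",100,120,(350,385,110,185))]:
    x0,x1,y0,y1=bx;q=hsv[y0:y1,x0:x1];k=(q[...,0]>=lo)&(q[...,0]<=hi)&(q[...,1]>120);ys,xs=np.nonzero(k)
    print(n,len(xs),"lid px left/right",L((x0+np.percentile(xs,2),y0+ys.mean()),.08),L((x0+np.percentile(xs,98)+1,y0+ys.mean()),.08))
uv=sub(im,[(476,89),(547,80),(536,191),(470,199)])
M=[(.0875,.0525,.003),(.0875,-.0525,.003),(-.0875,-.0525,.003),(-.0875,.0525,.003)]
print("mat(hold)",*fit(m,M,uv,[.54,-.31,0]))
m,im=load("w_tool")
uv=sub(im,[(289,62),(360,68),(348,184),(283,178)]);print("mat(tool)",*fit(m,M,uv,[.54,-.31,0]))
print("pin top",ray(m,(329,96),.028),"handle top",ray(m,(321,168),.173))
m,im=load("w_tray")
uv=sub(im,[(218,112),(342,88),(353,163),(237,182)]);print(uv.tolist())
print("tray",*fit(m,[(.051,.0855,.009),(.051,-.0855,.009),(-.051,-.0855,.009),(-.051,.0855,.009)],uv,[.53,.31,.1]))
a,i1=load("w_hold");b,i2=load("w_tool");_,i3=load("w_tray")
A=cv2.resize(i1[65:195,205:410],None,fx=3.9,fy=3.9,interpolation=2)[:,:800];
B=cv2.resize(i2[50:190,270:370],None,fx=1,fy=1) if 0 else None
cv2.imwrite("pics/c1.png",A)
E
```

```text
[[213.7985382080078, 77.56703186035156], [402.5536804199219, 76.09435272216797], [394.4143371582031, 183.430419921875], [225.441162109375, 184.4850616455078]]
holder [ 0.60254936 -0.01818893 -0.18679522] [[0.1, 0.0], [-0.2, 0.2], [-0.2, -0.2], [0.3, -0.1]]
pivG [34.2 99.6]
pivO [33.8 31.9]
pivB [ 33.3 -38.2]
kG [12.3 63.9]
kO [10.7 -1.9]
kB [  9.1 -71.5]
green 704 lid px left/right [-11.9  78.7] [-12.  53.]
orange 625 lid px left/right [-17.1   9.5] [-17.2 -16.4]
blue 681 lid px left/right [-15.7 -60.2] [-15.9 -86. ]
mat(hold) [ 0.52439749 -0.31122228 -0.08533706] [[ 0.  -0.1]
 [-0.  -0.3]
 [-0.1  0.3]
 [ 0.1  0.2]]
mat(tool) [ 0.5251064  -0.31141181 -0.09315332] [[ 0.1 -0.8]
 [ 0.  -0.2]
 [-0.2  0.1]
 [ 0.   1.2]]
pin top [ 0.56730622 -0.32521442] handle top [ 0.4967697  -0.31326025]
[[215.247802734375, 111.11133575439453], [341.6815490722656, 85.79135131835938], [353.74603271484375, 162.57347106933594], [236.3506622314453, 183.5615234375]]
tray [0.53567404 0.31290095 0.18256328] [[ 0.9  0.3]
 [-0.3  0.7]
 [-0.8 -0.8]
 [ 0.3 -0.4]]
```

View pics/c1.png

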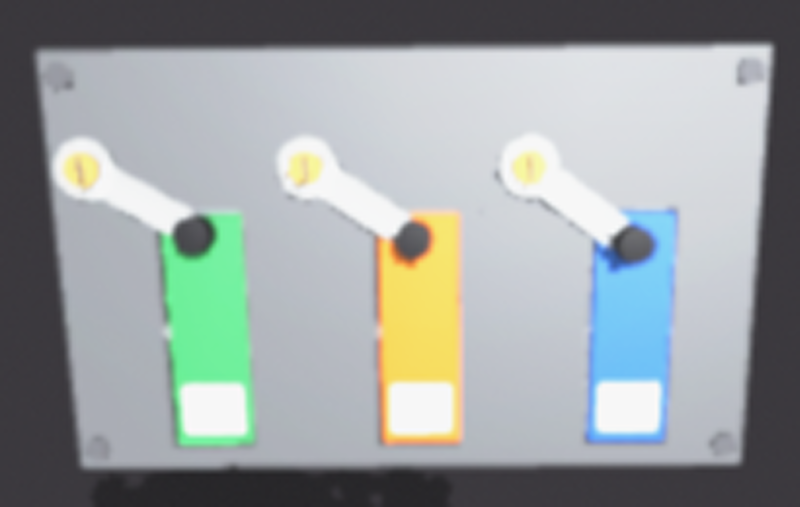

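Emit:
{"op": "jog_arm", "data": {
  "increments": [
    [[0,99,-223,-121,0,0,-0.184],[0,99,-223,-121,0,0,-0.184],[0,99,-223,-121,0,0,-0.184],[0,99,-223,-121,0,0,-0.184],[0,99,-223,-121,0,0,-0.184],[0,99,-223,-121,0,0,-0.184],[0,99,-223,-121,0,0,-0.184],[0,99,-223,-121,0,0,-0.184],[0,99,-223,-121,0,0,-0.184],[0,99,-223,-121,0,0,-0.184]]
  ]
}}

```text
time: 4.35
eef_pos: [0.5994, 0.0481, 0.1413]
ee_rot: [0.996, -0.09, 0.001, -0.0]
wrist_force: [-0.1, 0.5, -0.6]
opening: 0.0
```

```bash
python3 - <<'E'
from h import *
st();m,im=grab("wrist","w_g")
cv2.imwrite("pics/w_g2.png",cv2.resize(im[100:360,170:470],None,fx=2.2,fy=2.2))
m,im=grab("scene","s_g")
E
```

```text
t 4.35 tcp [599.4  48.1 141.3] eul [-1.0360e+01 -7.0000e-02 -1.7994e+02] F [-0.1  0.5 -0.6] M [0.01 0.01 0.01] op 0.0
```

View pics/w_g2.png

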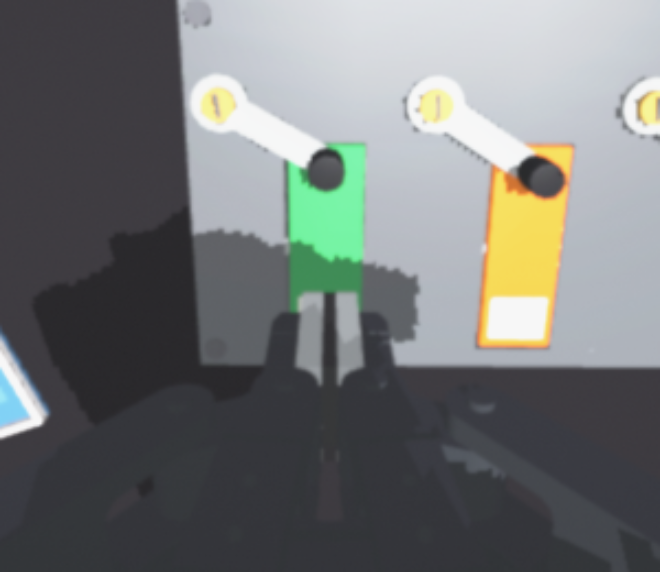

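Emit:
{"op": "jog_arm", "data": {
  "increments": [
    [[0,0,0,-25,0,0,0],[0,0,0,-50,0,0,0],[0,0,0,-50,0,0,0],[0,15,-3,-50,0,0,0],[0,30,-6,-50,0,0,0],[0,42,-8,-50,0,0,0],[0,51,-10,-50,0,0,0],[0,51,-10,-50,0,0,0],[0,51,-10,-50,0,0,0],[0,40,-8,-50,0,0,0],[0,40,-8,-10,0,0,0],[0,40,-8,-10,0,0,0]]
  ]
}}

```text
time: 5.65
eef_pos: [0.6411, 0.0392, 0.1351]
ee_rot: [0.996, -0.091, 0.004, -0.001]
wrist_force: [0.6, 0.6, 0.7]
opening: -0.001
```

Emit:
{"op": "jog_arm", "data": {
  "increments": [
    [[0,-53,-60,0,0,0,0],[0,-53,-60,0,0,0,0],[0,-53,-60,0,0,0,0],[0,-53,-60,-40,0,0,0],[0,-53,-60,-40,0,0,0],[0,-38,-63,-40,0,0,0],[0,-23,-66,-40,0,0,0],[0,-11,-68,-40,0,0,0],[0,-2,-70,-40,0,0,0],[0,-2,-70,-40,0,0,0],[0,-13,-68,-40,0,0,0],[0,-13,-68,0,0,0,0]]
  ]
}}

```text
time: 6.85
eef_pos: [0.62, -0.0293, 0.1255]
ee_rot: [0.996, -0.091, -0.007, 0.0]
wrist_force: [-0.1, 0.4, 0.6]
opening: 0.002
```

```bash
python3 - <<'E'
from h import *
st();m,im=grab("wrist","w_o")
cv2.imwrite("pics/w_o2.png",cv2.resize(im[60:300,70:470],None,fx=1.8,fy=1.8))
E
```

```text
t 6.85 tcp [620.  -29.3 125.5] eul [-10.45   0.74 179.88] F [-0.1  0.4  0.6] M [-0.03 -0.07  0.01] op 0.2
```

View pics/w_o2.png

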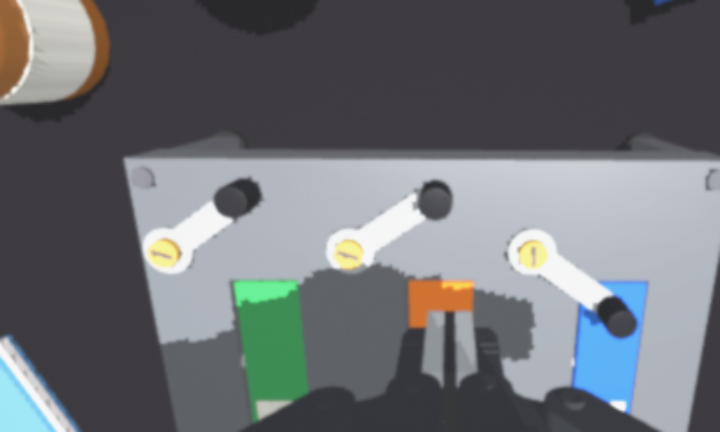

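Green and orange clips are swung out. The same stroke does blue, then I take a fresh look at the tool.

Emit:
{"op": "jog_arm", "data": {
  "increments": [
    [[0,-53,-60,0,0,0,0],[0,-53,-60,0,0,0,0],[0,-53,-60,0,0,0,0],[0,-53,-60,-40,0,0,0],[0,-53,-60,-40,0,0,0],[0,-38,-63,-40,0,0,0],[0,-23,-66,-40,0,0,0],[0,-11,-68,-40,0,0,0],[0,-2,-70,-40,0,0,0],[0,-2,-70,-40,0,0,0],[0,-13,-68,-40,0,0,0],[0,-13,-68,0,0,0,0]]
  ]
}}

```text
time: 8.1
eef_pos: [0.607, -0.0969, 0.1255]
ee_rot: [0.996, -0.091, -0.007, -0.0]
wrist_force: [0.1, -0.3, 0.2]
opening: 0.003
```

Emit:
{"op": "jog_arm", "data": {
  "increments": [
    [[0,0,0,50,0,0,0],[0,0,0,100,0,0,0],[85,-120,-120,170,0,0,0],[85,-120,-120,170,0,0,0],[85,-120,-120,170,0,0,0],[85,-153,-212,170,0,0,0.1],[85,-153,-212,170,0,0,0.1],[85,-153,-212,170,0,0,0.1],[85,-153,-212,170,0,0,0.1],[85,-153,-212,170,0,0,0.1],[85,-153,-212,170,0,0,0.1],[85,-153,-212,170,0,0,0.1]]
  ]
}}

```text
time: 9.3
eef_pos: [0.4609, -0.3079, 0.3002]
ee_rot: [0.999, -0.04, -0.0, -0.0]
wrist_force: [0.2, -0.1, -0.3]
opening: 0.992
```

```bash
python3 - <<'E'
from h import *
st();m,im=grab("wrist","w_t2");np.savez("w_t2.npz",K=m[0],T=m[1])
ms,is_=grab("scene","s_t2");md,id_=grab("side","d_t2")
a=cv2.resize(im[30:250,100:420],None,fx=1.25,fy=1.25);a=cv2.resize(im[40:240,220:420],None,fx=2.5,fy=2.5)
b=cv2.resize(im[40:240,0:200],None,fx=1.5,fy=1.5)
b=cv2.copyMakeBorder(b,0,200,0,0,0);cv2.imwrite("pics/c2.png",np.hstack([a,b]))
E
```

```text
t 9.3 tcp [ 460.9 -307.9  300.2] eul [-4.6100e+00  1.0000e-02 -1.7997e+02] F [ 0.2 -0.1 -0.3] M [-0.    0.01  0.03] op 84.7
```

View pics/c2.png

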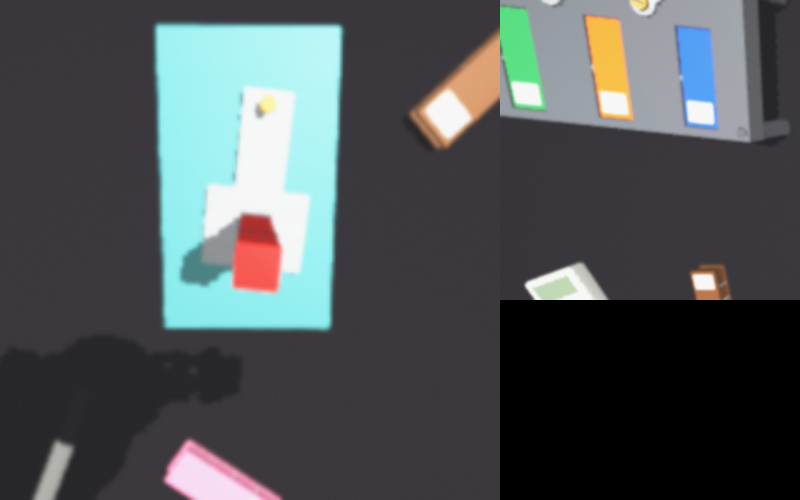

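```bash
cat >toolfit.py <<'E'
from h import *
np.set_printoptions(suppress=True)
m,im=load("w_t2")
P=[];U=[]
for p,u in [((-.009,-.009,.173),(279,291)),((-.009,.009,.173),(233,285)),((.009,.009,.173),(236,239)),((.009,-.009,.173),(281,246)),
 ((.023,-.03,.011),(309,196)),((.023,.03,.011),(207,185)),((-.023,-.03,.011),(300,272)),((.078,.014,.011),(244,87)),((.078,-.014,.011),(295,92)),((.07,0,.028),(268,104))]:
    P.append(p);U.append((220+u[0]/2.5-.3,40+u[1]/2.5-.3))
t,r=fit(m,P,U,[.5,-.31,-.1]);print("handle",t,r.tolist())
u=lambda a,b:(220+a/2.5-.3,40+b/2.5-.3)
M=[(.0875,.0525,.003),(.0875,-.0525,.003),(-.0875,-.0525,.003),(-.0875,.0525,.003)]
print("mat",*fit(m,M,[u(155,25),u(342,25),u(331,329),u(164,328)],[.53,-.31,-.1]))
E
python3 toolfit.py
```

```text
handle [ 0.49966519 -0.31364765 -0.18478402] [[-0.4, 0.5], [-0.6, 0.9], [0.1, 0.5], [1.0, -0.3], [-0.0, -0.6], [0.5, -0.6], [-0.3, -0.1], [0.3, -0.2], [-0.6, 0.0], [0.1, -0.8]]
mat [ 0.5242375  -0.31167905 -0.08384   ] [[ 0.2 -0. ]
 [-0.3  0.2]
 [-0.5 -0.2]
 [ 0.6 -0.1]]
```

Emit:
{"op": "jog_arm", "data": {
  "increments": [
    [[85,39,-4,0,0,0,1.466],[85,39,-4,0,0,0,1.466],[85,39,-4,0,0,0,1.466],[85,39,-4,0,0,0,1.466],[85,39,-4,0,0,0,1.466],[85,39,-4,0,0,0,1.466],[85,39,-4,0,0,0,1.466],[85,39,-4,0,0,0,1.466],[85,39,-4,0,0,0,1.466],[85,39,-4,0,0,0,1.466],[85,39,-4,0,0,0,1.466],[85,39,-4,0,0,0,1.466]]
  ]
}}

```text
time: 10.65
eef_pos: [0.4994, -0.3135, 0.3002]
ee_rot: [0.771, 0.637, 0.0, -0.0]
wrist_force: [0.8, -0.3, -0.0]
opening: 0.996
```

Emit:
{"op": "jog_arm", "data": {
  "increments": [
    [[85,0,0,0,0,0,0],[85,0,0,0,0,0,0]]
  ]
}}

```text
time: 10.85
eef_pos: [0.4994, -0.3136, 0.3003]
ee_rot: [0.771, 0.637, -0.0, 0.0]
wrist_force: [-0.0, 0.2, -0.6]
opening: 0.996
```

```bash
python3 - <<'E'
from h import *
s=st();print(s["joint_positions"].round(2))
m,im=grab("side");
p=proj(m,[.4997,-.3136,.173]);print(p)
n,i2=grab("scene");print(proj(n,[.4997,-.3136,.173]))
for q,i in((m,im),(n,i2)):
    h=cv2.cvtColor(i,cv2.COLOR_BGR2HSV);u=proj(q,[.4997,-.3136,.14]).astype(int)
    w=h[u[1]-35:u[1]+35,u[0]-15:u[0]+15];k=((w[...,0]<6)|(w[...,0]>174))&(w[...,1]>150)&(w[...,2]>70);ys,xs=np.nonzero(k)
    print("red bbox",xs.min()+u[0]-15,xs.max()+u[0]-15,ys.min()+u[1]-35,ys.max()+u[1]-35,"pred",proj(q,[.4997,-.3136,.173]).round(1),proj(q,[.4997,-.3136,.011]).round(1))
E
```

```text
t 10.85 tcp [ 499.4 -313.6  300.3] eul [ 7.917e+01  1.000e-02 -1.800e+02] F [-0.   0.2 -0.6] M [-0.02 -0.04  0.03] op 85.0
[ 0.88  0.35 -0.48  1.65  0.17  1.18  0.17]
[370.90519409 123.16583468]
[209.88622812 177.06254587]
red bbox 364 376 120 167 pred [370.9 123.2] [366.  170.8]
red bbox 206 223 175 220 pred [209.9 177.1] [220.4 222.4]
```

Emit:
{"op": "jog_arm", "data": {
  "increments": [
    [[85,0,0,-45,0,0,0],[85,0,0,-90,0,0,0],[85,0,0,-130,0,0,0],[85,0,0,-160,0,0,0],[85,0,0,-171,0,0,0],[85,0,0,-171,0,0,0],[0,0,0,-171,0,0,0],[0,0,0,-171,0,0,0],[0,0,0,-171,0,0,0],[0,0,0,-171,0,0,0],[0,0,0,-171,0,0,0],[0,0,0,-171,0,0,0]]
  ]
}}

```text
time: 12.15
eef_pos: [0.4992, -0.3139, 0.13]
ee_rot: [0.77, 0.638, -0.0, 0.0]
wrist_force: [-2.2, 0.6, 5.9]
opening: 0.204
```

Emit:
{"op": "jog_arm", "data": {
  "increments": [
    [[0,0,0,0,0,0,0],[0,0,0,0,0,0,0],[0,0,0,0,0,0,0]]
  ]
}}

```text
time: 12.45
eef_pos: [0.4993, -0.314, 0.13]
ee_rot: [0.77, 0.638, -0.0, 0.0]
wrist_force: [-3.1, 1.6, 5.6]
opening: 0.203
```

```bash
python3 - <<'E'
from h import *
np.set_printoptions(suppress=True)
H=np.array([602.5,-18.2]);a=-.1868;c,s=np.cos(a),np.sin(a);Ri=np.array([[c,s],[-s,c]])
m,im=load("w_hold")
for n,u,z in[("pen",(423,252),.006),("pen",(437,226),.006),("br",(318,257),.02),("br",(336,298),.02),("br2",(152,290),.02),("timer",(243,265),.018),("timer",(260,290),.018),("pink",(470,244),.02),("pink",(512,270),.02),("mat",(470,199),.003)]:
    w=ray(m,u,z)*1000;print(n,w.round(),"local",(Ri@(w-H)).round())
for k,y in(("B",-72.2),("O",-2.7),("G",66)):
    for x in(-155,-89): print(k,x,(H+Ri.T@[x,y]).round(1))
m=cam("scene")
for u in((266,191),(276,175)):print("pen scene",(ray(m,u,.006)*1000).round())
E
```

```text
pen [ 360. -169.] local [-211. -193.]
pen [ 405. -196.] local [-161. -211.]
br [394.  12.] local [-211.   -9.]
br [306.  -4.] local [-294.  -41.]
br2 [385. 313.] local [-275.  285.]
timer [402. 142.] local [-227.  120.]
timer [347. 126.] local [-278.   94.]
pink [ 369. -243.] local [-188. -264.]
pink [ 304. -312.] local [-239. -345.]
mat [ 442. -254.] local [-114. -262.]
B -155 [436.8 -60.4]
B -89 [501.6 -72.6]
O -155 [449.7   7.9]
O -89 [514.5  -4.3]
G -155 [462.5  75.4]
G -89 [527.3  63.2]
pen scene [ 373. -171.]
pen scene [ 293. -130.]
```

Emit:
{"op": "jog_arm", "data": {
  "increments": [
    [[0,0,0,20,0,0,0],[0,0,0,45,0,0,0],[0,0,0,60,0,0,0],[0,-10,30,60,0,0,0],[0,-20,70,60,0,0,0],[0,-30,115,60,0,0,0],[0,-40,160,60,0,0,0],[0,-50,205,60,0,0,0],[0,-58,240,60,0,0,0],[0,-62,254,60,0,0,0],[0,-62,254,60,0,0,0],[0,-62,254,60,0,0,0]]
  ]
}}

```text
time: 13.65
eef_pos: [0.4376, -0.0607, 0.1892]
ee_rot: [0.771, 0.637, -0.0, 0.0]
wrist_force: [-0.3, -0.9, -3.4]
opening: 0.202
```

```bash
python3 - <<'E'
from h import *
st();m,im=grab("side","d3");n,i2=grab("scene","s3")
a=cv2.resize(im[60:280,230:430],None,fx=2,fy=2);b=cv2.resize(i2[100:260,220:420],None,fx=2,fy=2);b=cv2.copyMakeBorder(b,0,120,0,0,0)
cv2.imwrite("pics/c3.png",np.hstack([a,b]))
h=cv2.cvtColor
for q in(m,n):print("pred handle top, pin top",proj(q,[.437,-.060,.233]).round(1),proj(q,[.437+.0688,-.06-.013,.088]).round(1))
E
```

```text
t 13.65 tcp [437.6 -60.7 189.2] eul [7.9190e+01 3.0000e-02 1.7998e+02] F [-0.3 -0.9 -3.4] M [ 0.09 -0.03  0.01] op 17.3
pred handle top, pin top [383.7 165.1] [349.2 205.6]
pred handle top, pin top [300.  134.7] [301.7 191.7]
```

View pics/c3.png

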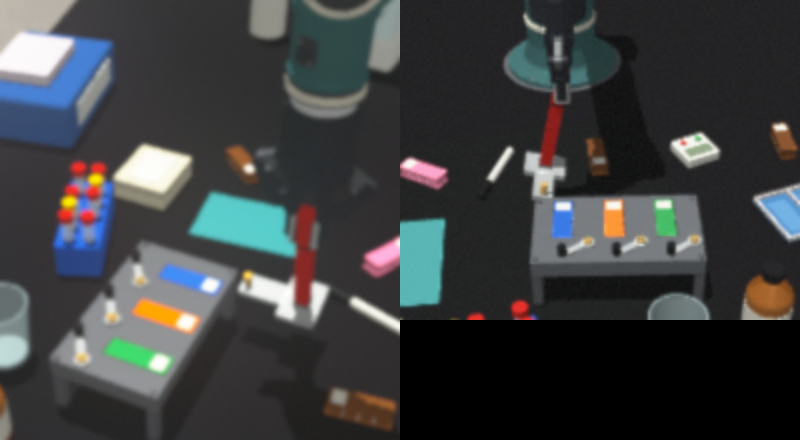

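```bash
python3 - <<'E'
from h import *
for nm in("scene","side"):
    m=cam(nm);im=cv2.imread(f"pics/{'s3' if nm=='scene' else 'd3'}.png")
    b=[437.6,-60.7,63];y=-.1868+.002
    print(nm,[(k,proj(m,[(b[0]+x*np.cos(y))/1e3,(b[1]+x*np.sin(y))/1e3,z/1e3]).round(1).tolist()) for k,x,z in(("hTop",0,230),("hMid",0,150),("hBot",0,71),("pintop",70,88),("pinbase",70,71),("tonguetip",78,71))])
    h=cv2.cvtColor(im,cv2.COLOR_BGR2HSV);k=((h[...,0]<6)|(h[...,0]>174))&(h[...,1]>140)&(h[...,2]>60)
    for r in range(130,220,8):
        xs=np.nonzero(k[r,280:400] if nm=="side" else k[r,270:330])[0];print(r,(xs.min()+(280 if nm=="side" else 270),xs.max()+(280 if nm=="side" else 270)) if len(xs) else None,end=" ")
    print()
E
```

```text
scene [('hTop', [299.8, 135.8]), ('hMid', [301.1, 160.0]), ('hBot', [302.3, 182.0]), ('pintop', [301.5, 191.9]), ('pinbase', [301.8, 196.5]), ('tonguetip', [301.7, 198.3])]
130 None 138 None 146 None 154 (np.int64(294), np.int64(301)) 162 (np.int64(293), np.int64(299)) 170 (np.int64(291), np.int64(298)) 178 (np.int64(291), np.int64(295)) 186 None 194 None 202 None 210 None 218 None 
side [('hTop', [383.3, 166.0]), ('hMid', [379.5, 194.4]), ('hBot', [376.0, 219.3]), ('pintop', [349.0, 205.4]), ('pinbase', [348.6, 210.6]), ('tonguetip', [345.6, 209.6])]
130 None 138 None 146 (np.int64(281), np.int64(282)) 154 None 162 None 170 (np.int64(379), np.int64(386)) 178 (np.int64(378), np.int64(384)) 186 (np.int64(379), np.int64(386)) 194 (np.int64(377), np.int64(386)) 202 (np.int64(379), np.int64(384)) 210 (np.int64(379), np.int64(383)) 218 None
```

The handle leans in the grip: it swung about the jaw axis by roughly 10° during the fast traverse. I'll set the tool down here on free bench, let it right itself, and re-grip with gentler motion.

Emit:
{"op": "jog_arm", "data": {
  "increments": [
    [[0,0,0,-10,0,0,0],[0,0,0,-25,0,0,0],[0,0,0,-40,0,0,0],[0,0,0,-50,0,0,0],[0,0,0,-56,0,0,0],[0,0,0,-58,0,0,0],[0,0,0,-60,0,0,0],[0,0,0,-60,0,0,0],[85,0,0,-60,0,0,0],[85,0,0,-60,0,0,0],[85,0,0,-60,0,0,0],[85,0,0,-60,0,0,0]]
  ]
}}

```text
time: 14.95
eef_pos: [0.4376, -0.0598, 0.1295]
ee_rot: [0.77, 0.638, 0.0, 0.0]
wrist_force: [-0.3, 0.3, -0.0]
opening: 0.873
```

Emit:
{"op": "jog_arm", "data": {
  "increments": [
    [[85,0,0,0,0,0,0],[85,0,0,50,0,0,0],[85,0,0,100,0,0,0],[85,0,0,150,0,0,0],[85,0,0,170,0,0,0],[85,0,-60,170,0,0,0],[85,0,-90,170,0,0,0],[85,0,-90,170,0,0,0],[85,0,-90,170,0,0,0]]
  ]
}}

```text
time: 15.85
eef_pos: [0.4371, -0.1502, 0.299]
ee_rot: [0.771, 0.637, 0.0, -0.0]
wrist_force: [0.3, 0.0, -0.8]
opening: 0.995
```

```bash
python3 - <<'E'
from h import *
st();m,im=grab("wrist","w4");np.savez("w4.npz",K=m[0],T=m[1])
n,i2=grab("scene","s4");d,i3=grab("side","d4")
t=[.437,-.0655,.17];
print([proj(q,t).round() for q in(m,n,d)])
u=proj(m,[.46,-.06,.08]).astype(int);print(u)
x0=max(0,min(640-220,u[0]-110));y0=max(0,min(400-220,u[1]-110));print(x0,y0)
a=cv2.resize(im[y0:y0+220,x0:x0+220],None,fx=2.5,fy=2.5)
cv2.imwrite("pics/c4.png",a)
for q,i,nm in((n,i2,"scene"),(d,i3,"side")):
    h=cv2.cvtColor(i,cv2.COLOR_BGR2HSV);k=((h[...,0]<6)|(h[...,0]>174))&(h[...,1]>140)&(h[...,2]>60)
    p0=proj(q,[.437,-.06,.17]);p1=proj(q,[.437,-.06,.01]);print(nm,p0.round(1),p1.round(1))
    for r in range(int(p0[1])-8,int(p1[1])+8,6):
        a0=int(p0[0])-30;xs=np.nonzero(k[r,a0:a0+60])[0];print(r,(xs.min()+a0,xs.max()+a0) if len(xs) else None,end=" ")
E
```

```text
t 15.85 tcp [ 437.1 -150.2  299. ] eul [ 7.9100e+01 -3.0000e-02 -1.7997e+02] F [ 0.3  0.  -0.8] M [ 0.02  0.03 -0.05] op 85.0
[array([302.,  98.]), array([299., 154.]), array([381., 186.])]
[323  91]
213 0
scene [301. 154.] [303.4 197.6]
146 None 152 None 158 (np.int64(287), np.int64(293)) 164 (np.int64(287), np.int64(294)) 170 (np.int64(288), np.int64(294)) 176 (np.int64(288), np.int64(294)) 182 (np.int64(289), np.int64(295)) 188 (np.int64(289), np.int64(295)) 194 (np.int64(291), np.int64(295)) 200 None side [380.6 187.8] [373.9 237.1]
179 (np.int64(383), np.int64(390)) 185 (np.int64(382), np.int64(389)) 191 (np.int64(379), np.int64(388)) 197 (np.int64(379), np.int64(387)) 203 (np.int64(378), np.int64(386)) 209 (np.int64(377), np.int64(385)) 215 (np.int64(376), np.int64(384)) 221 (np.int64(377), np.int64(382)) 227 (np.int64(376), np.int64(381)) 233 None 239 None
```

View pics/c4.png

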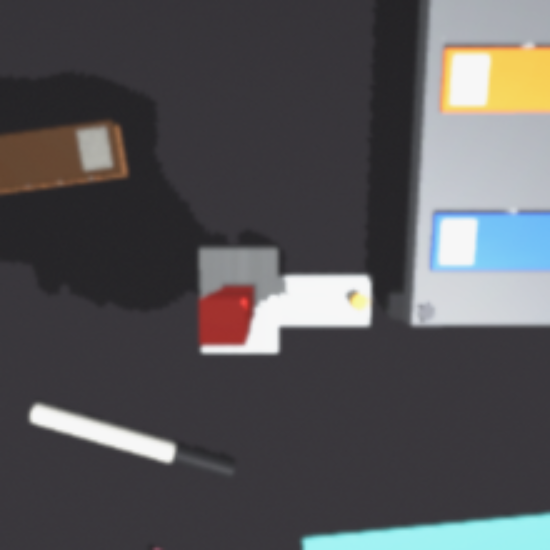

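```bash
python3 - <<'E'
from h import *
np.set_printoptions(suppress=True)
m,im=load("w4")
L=[((-.023,.03,.008),(200,247)),((.023,.03,.008),(280,247)),((.023,-.03,.008),(280,353)),((-.023,-.03,.008),(200,353)),((.078,.014,.008),(371,275)),((.078,-.014,.008),(371,326)),((.07,0,.025),(359,299))]
t,r=fit(m,[a for a,_ in L],[(213+u/2.5-.3,v/2.5-.3) for _,(u,v) in L],[.437,-.08,-.18]);print(t,r.tolist())
for q in("scene","side"):
    c=cam(q);print(q,proj(c,[t[0],t[1],.17]).round(1),proj(c,[t[0],t[1],.09]).round(1),proj(c,[t[0],t[1],.01]).round(1))
E
```

```text
[ 0.43196928 -0.09243483 -0.18545307] [[-0.1, 0.4], [-0.6, 0.2], [-0.7, -0.7], [1.2, -0.6], [0.1, 0.3], [-0.6, -0.8], [0.7, 1.0]]
scene [289.5 154.4] [291.2 177.1] [292.8 198. ]
side [384.9 179.2] [381.1 205. ] [377.8 228.2]
```

Emit:
{"op": "jog_arm", "data": {
  "increments": [
    [[85,-5,58,0,0,0,0],[85,-5,58,0,0,0,0],[85,-5,58,-40,0,0,0],[85,-5,58,-85,0,0,0],[85,-5,58,-130,0,0,0],[85,-5,58,-165,0,0,0],[85,-5,58,-185,0,0,0],[85,-5,58,-189,0,0,0],[85,-5,58,-189,0,0,0],[0,-5,58,-189,0,0,0],[0,-5,58,-189,0,0,0],[0,-5,58,-189,0,0,0]]
  ]
}}

```text
time: 17.2
eef_pos: [0.433, -0.092, 0.1113]
ee_rot: [0.77, 0.638, 0.0, 0.001]
wrist_force: [-0.4, 0.3, 0.9]
opening: 0.507
```

Emit:
{"op": "jog_arm", "data": {
  "increments": [
    [[0,0,0,0,0,0,0],[0,0,0,0,0,0,0],[0,0,0,0,0,0,0],[0,0,0,0,0,0,0],[0,0,0,0,0,0,0]]
  ]
}}

```text
time: 17.7
eef_pos: [0.4321, -0.0918, 0.1105]
ee_rot: [0.77, 0.638, -0.0, -0.0]
wrist_force: [-2.7, 0.7, 5.5]
opening: 0.2
```

Emit:
{"op": "jog_arm", "data": {
  "increments": [
    [[0,0,0,4,0,0,0],[0,0,0,10,0,0,0],[0,0,0,15,0,0,0],[0,0,2,18,0,0,0],[0,1,6,18,0,0,0],[0,2,11,18,0,0,0],[0,2,17,18,0,0,0],[0,3,22,18,0,0,0],[0,4,27,18,0,0,0],[0,5,30,18,0,0,0],[0,5,32,18,0,0,0],[0,5,32,18,0,0,0]]
  ]
}}

```text
time: 18.9
eef_pos: [0.4374, -0.0594, 0.1283]
ee_rot: [0.77, 0.638, -0.0, -0.0]
wrist_force: [0.4, 0.6, -3.2]
opening: 0.201
```

```bash
python3 - <<'E'
from h import *
st()
y=-.1855;b=np.array([436.9,-60.2])
for nm in("scene","side"):
    m,i=grab(nm,nm[:2]+"5");P=lambda x,z:proj(m,[(b[0]+x*np.cos(y))/1e3,(b[1]+x*np.sin(y))/1e3,z/1e3])
    h=cv2.cvtColor(i,cv2.COLOR_BGR2HSV);k=((h[...,0]<6)|(h[...,0]>174))&(h[...,1]>140)&(h[...,2]>60)
    print(nm,"handle z30,z80,z120:",P(0,30).round(1),P(0,80).round(1),P(0,110).round(1),"pin",P(70,43).round(1))
    for z in(40,60,80,100):
        u=P(0,z).astype(int);xs=np.nonzero(k[u[1],u[0]-25:u[0]+25])[0]+u[0]-25;print(z,P(0,z)[0].round(1),xs.min() if len(xs) else 0,xs.max() if len(xs) else 0)
E
```

```text
t 18.9 tcp [437.4 -59.4 128.3] eul [  79.25   -0.   -180.  ] F [ 0.4  0.6 -3.2] M [0.04 0.06 0.04] op 17.2
scene handle z30,z80,z120: [303.  192.5] [302.3 179.4] [301.9 171.2] pin [302.3 203.9]
40 302.9 301 305
60 302.6 300 306
80 302.3 300 306
100 302.0 299 305
side handle z30,z80,z120: [374.7 231.4] [376.7 216.8] [378.  207.5] pin [348.3 218.9]
40 375.1 373 378
60 375.9 374 381
80 376.7 373 381
100 377.5 374 382
```

Emit:
{"op": "jog_arm", "data": {
  "increments": [
    [[0,4,-1,0,0,0,0],[0,11,-2,0,0,0,0],[0,20,-4,0,0,0,0],[0,30,-6,0,0,0,0],[0,40,-8,0,0,0,0],[0,49,-9,0,0,0,0],[0,57,-11,0,0,0,0],[0,62,-12,0,0,0,0],[0,64,-12,0,0,0,0],[0,64,-12,0,0,0,0],[0,64,-12,6,0,0,0],[0,64,-12,14,0,0,0]]
  ]
}}

```text
time: 20.2
eef_pos: [0.5007, -0.0716, 0.1426]
ee_rot: [0.77, 0.638, -0.0, -0.0]
wrist_force: [0.8, 0.8, -3.7]
opening: 0.201
```

Emit:
{"op": "jog_arm", "data": {
  "increments": [
    [[0,0,0,3,0,0,0],[0,0,0,6,0,0,0],[0,0,0,8,0,0,0],[0,0,0,10,0,0,0],[0,0,0,12,0,0,0],[0,0,0,14,0,0,0],[0,0,0,15,0,0,0],[0,0,0,15,0,0,0]]
  ]
}}

```text
time: 21.0
eef_pos: [0.5015, -0.0717, 0.1576]
ee_rot: [0.77, 0.638, 0.0, 0.0]
wrist_force: [1.9, -0.2, -6.6]
opening: 0.202
```

```bash
python3 - <<'E'
from h import *
st()
m,i=grab("side","d6");n,j=grab("scene","s6")
a=cv2.resize(i[150:290,240:400],None,fx=2.5,fy=2.5);b=cv2.resize(j[150:260,270:390],None,fx=3,fy=3)
b=cv2.copyMakeBorder(b,0,20,0,0,0);cv2.imwrite("pics/c6.png",np.hstack([a,b]))
E
```

```text
t 21.0 tcp [501.5 -71.7 157.6] eul [ 79.22   0.   179.97] F [ 1.9 -0.2 -6.6] M [ 0.14 -0.38  0.04] op 17.3
```

View pics/c6.png

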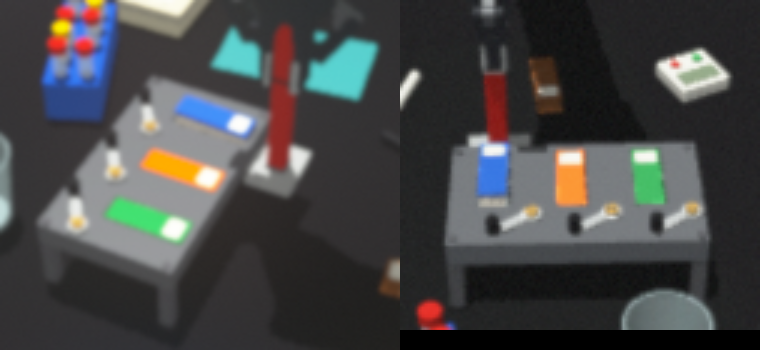

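Blue slide is clearly raised. I'll lower, shift under the plate to orange, and push again.

Emit:
{"op": "jog_arm", "data": {
  "increments": [
    [[0,0,0,-8,0,0,0],[0,0,0,-18,0,0,0],[0,0,0,-24,0,0,0],[0,0,0,-26,0,0,0],[0,1,3,-26,0,0,0],[0,2,9,-26,0,0,0],[0,3,17,-26,0,0,0],[0,5,26,-26,0,0,0],[0,7,36,-26,0,0,0],[0,9,45,-26,0,0,0],[0,10,53,-26,0,0,0],[0,12,60,-26,0,0,0]]
  ]
}}

```text
time: 22.3
eef_pos: [0.5133, -0.0108, 0.1313]
ee_rot: [0.77, 0.638, -0.0, -0.0]
wrist_force: [-0.1, 0.2, -2.6]
opening: 0.202
```

Emit:
{"op": "jog_arm", "data": {
  "increments": [
    [[0,1,5,0,0,0,0],[0,1,8,0,0,0,0],[0,1,8,0,0,0,0],[0,1,8,5,0,0,0],[0,1,8,11,0,0,0],[0,1,8,15,0,0,0],[0,1,8,18,0,0,0],[0,1,8,21,0,0,0],[0,1,8,23,0,0,0],[0,1,8,25,0,0,0],[0,1,8,26,0,0,0],[0,1,8,26,0,0,0]]
  ]
}}

```text
time: 23.5
eef_pos: [0.5144, -0.0039, 0.1574]
ee_rot: [0.77, 0.638, -0.0, 0.0]
wrist_force: [0.7, -0.9, -5.4]
opening: 0.208
```

```bash
python3 - <<'E'
from h import *
st()
m,i=grab("side","d7");n,j=grab("scene","s7")
y=-.1855;b=np.array([514.5,-4.0])
for m,i in((m,i),(n,j)):
    P=lambda x,z:proj(m,[(b[0])/1e3,(b[1])/1e3,z/1e3])
    h=cv2.cvtColor(i,cv2.COLOR_BGR2HSV);k=((h[...,0]<6)|(h[...,0]>174))&(h[...,1]>140)&(h[...,2]>60)
    for z in(70,90,110,130):
        u=P(0,z).astype(int);xs=np.nonzero(k[u[1],u[0]-25:u[0]+25])[0]+u[0]-25;print(z,P(0,z)[0].round(1),xs.min() if len(xs) else 0,xs.max() if len(xs) else 0)
E
```

```text
t 23.5 tcp [514.4  -3.9 157.4] eul [7.9220e+01 2.0000e-02 1.7999e+02] F [ 0.7 -0.9 -5.4] M [-0.25 -0.08 -0.05] op 17.8
70 339.2 337 343
90 339.5 336 345
110 339.8 337 345
130 340.2 337 345
70 326.1 324 329
90 326.0 323 329
110 326.0 323 329
130 325.9 323 329
```

```bash
cat > lid.py <<'E'
from h import *
H=np.array([602.5,-18.2]);a=-.1868;c,s=np.cos(a),np.sin(a);RR=np.array([[c,-s],[s,c]])
SL={"blue":(100,122,-72.2),"orange":(6,20,-2.7),"green":(48,80,66)}
def lid(i,m,k):
    lo,hi,y=SL[k];h=cv2.cvtColor(i,cv2.COLOR_BGR2HSV);M=((h[...,0]>=lo)&(h[...,0]<=hi)&(h[...,1]>120)&(h[...,2]>90)).astype(np.uint8)
    w=(H+RR@[-19,y])/1e3;u=proj(m,[*w,.085]).astype(int);Q=np.zeros_like(M);Q[u[1]-24:u[1]+24,u[0]-24:u[0]+24]=1;M&=Q
    n,l,st_,ce=cv2.connectedComponentsWithStats(M);j=1+st_[1:,4].argmax();ys,xs=np.nonzero(l==j)
    return len(xs),np.round([xs.mean(),ys.mean(),xs.min(),xs.max(),ys.min(),ys.max()],1).tolist(),"dz px/12mm",(proj(m,[*w,.092])-proj(m,[*w,.08])).round(1)
E
python3 - <<'E'
from lid import *
for f,nm in(("side0","side"),("d6","side"),("d7","side"),("scene0","scene"),("s6","scene"),("s7","scene")):
    i=cv2.imread(f"pics/{f}.png");m=cam(nm)
    for k in SL:
        try:print(f,k,*lid(i,m,k))
        except Exception as e:print(f,k,e)
E
```

```text
side0 blue 126 [323.0, 198.7, 314.0, 332.0, 194.0, 204.0] dz px/12mm [ 0.1 -3.6]
side0 orange 178 [309.8, 216.6, 299.0, 320.0, 210.0, 224.0] dz px/12mm [-0.  -3.7]
side0 green 167 [295.8, 236.5, 285.0, 306.0, 230.0, 243.0] dz px/12mm [-0.2 -3.7]
d6 blue 166 [321.5, 194.5, 311.0, 332.0, 188.0, 201.0] dz px/12mm [ 0.1 -3.6]
d6 orange 199 [308.1, 216.1, 296.0, 320.0, 210.0, 224.0] dz px/12mm [-0.  -3.7]
d6 green 191 [294.4, 236.0, 283.0, 306.0, 229.0, 243.0] dz px/12mm [-0.2 -3.7]
d7 blue 164 [321.5, 194.5, 311.0, 331.0, 188.0, 201.0] dz px/12mm [ 0.1 -3.6]
d7 orange 246 [310.3, 213.6, 297.0, 329.0, 206.0, 223.0] dz px/12mm [-0.  -3.7]
d7 green 192 [294.5, 236.1, 283.0, 306.0, 230.0, 243.0] dz px/12mm [-0.2 -3.7]
scene0 blue 98 [300.0, 211.1, 296.0, 305.0, 205.0, 218.0] dz px/12mm [-0.2 -3.4]
scene0 orange 115 [326.1, 209.4, 322.0, 331.0, 200.0, 218.0] dz px/12mm [-0.  -3.4]
scene0 green 85 [351.8, 209.5, 348.0, 357.0, 204.0, 217.0] dz px/12mm [ 0.2 -3.4]
s6 blue 130 [300.5, 207.9, 296.0, 305.0, 201.0, 214.0] dz px/12mm [-0.2 -3.4]
s6 orange 146 [326.5, 210.6, 322.0, 331.0, 200.0, 218.0] dz px/12mm [-0.  -3.4]
s6 green 122 [352.5, 210.9, 348.0, 357.0, 204.0, 217.0] dz px/12mm [ 0.2 -3.4]
s7 blue 130 [300.5, 207.9, 296.0, 305.0, 201.0, 214.0] dz px/12mm [-0.2 -3.4]
s7 orange 137 [326.5, 207.6, 322.0, 331.0, 199.0, 214.0] dz px/12mm [-0.  -3.4]
s7 green 122 [352.5, 210.9, 348.0, 357.0, 204.0, 217.0] dz px/12mm [ 0.2 -3.4]
```

Orange is raised and blue has stayed up. Green next, with the same stroke.

Emit:
{"op": "jog_arm", "data": {
  "increments": [
    [[0,0,0,-8,0,0,0],[0,0,0,-18,0,0,0],[0,0,0,-24,0,0,0],[0,0,0,-26,0,0,0],[0,1,3,-26,0,0,0],[0,2,9,-26,0,0,0],[0,3,17,-26,0,0,0],[0,5,26,-26,0,0,0],[0,7,36,-26,0,0,0],[0,9,45,-26,0,0,0],[0,10,53,-26,0,0,0],[0,12,60,-26,0,0,0]]
  ]
}}

```text
time: 24.8
eef_pos: [0.5263, 0.0573, 0.1313]
ee_rot: [0.77, 0.638, -0.0, -0.0]
wrist_force: [0.1, 0.8, -3.6]
opening: 0.201
```

Emit:
{"op": "jog_arm", "data": {
  "increments": [
    [[0,1,5,0,0,0,0],[0,1,8,0,0,0,0],[0,1,8,0,0,0,0],[0,1,8,5,0,0,0],[0,1,8,11,0,0,0],[0,1,8,15,0,0,0],[0,1,8,18,0,0,0],[0,1,8,21,0,0,0],[0,1,8,23,0,0,0],[0,1,8,25,0,0,0],[0,1,8,26,0,0,0],[0,1,8,26,0,0,0]]
  ]
}}

```text
time: 26.0
eef_pos: [0.5273, 0.0642, 0.1575]
ee_rot: [0.77, 0.638, -0.0, 0.0]
wrist_force: [0.8, -0.8, -6.0]
opening: 0.202
```

```bash
python3 - <<'E'
from lid import *
st()
for nm,f in(("side","d8"),("scene","s8")):
    m,i=grab(nm,f)
    for k in SL:print(nm,k,lid(i,m,k)[:2])
E
```

```text
t 26.0 tcp [527.3  64.2 157.5] eul [ 7.922e+01  2.000e-02 -1.800e+02] F [ 0.8 -0.8 -6. ] M [-0.18  0.15 -0.03] op 17.3Traceback (most recent call last):
  File "<stdin>", line 5, in <module>
  File "lid.py", line 7, in lid
    n,l,st_,ce=cv2.connectedComponentsWithStats(M);j=1+st_[1:,4].argmax();ys,xs=np.nonzero(l==j)
                                                       ~~~~~~~~~~~~~~~~^^
ValueError: attempt to get argmax of an empty sequence
```

Emit:
{"op": "jog_arm", "data": {
  "increments": [
    [[0,0,0,-8,0,0,0],[0,0,0,-18,0,0,0],[0,0,0,-24,0,0,0],[0,0,0,-26,0,0,0],[0,-4,1,-26,0,0,0],[0,-12,2,-26,0,0,0],[0,-22,4,-26,0,0,0],[0,-34,6,-26,0,0,0],[0,-46,9,-26,0,0,0],[0,-56,11,-26,0,0,0],[0,-62,12,-26,0,0,0],[0,-64,12,-26,0,0,0]]
  ]
}}

```text
time: 27.25
eef_pos: [0.4626, 0.0764, 0.1315]
ee_rot: [0.77, 0.638, -0.0, 0.0]
wrist_force: [0.8, 0.6, -3.9]
opening: 0.204
```

```bash
python3 - <<'E'
from lid import *
st()
for nm,f in(("scene","s9"),("side","d9")):
    m,i=grab(nm,f)
    for k in SL:
        try:print(nm,k,lid(i,m,k)[:2])
        except Exception as e:print(nm,k,"hidden")
E
```

```text
t 27.25 tcp [462.6  76.4 131.5] eul [7.9260e+01 2.0000e-02 1.7999e+02] F [ 0.8  0.6 -3.9] M [-0.02  0.01 -0.02] op 17.4
scene blue (130, [300.5, 207.9, 296.0, 305.0, 201.0, 214.0])
scene orange (154, [326.5, 206.6, 321.0, 332.0, 196.0, 214.0])
scene green (114, [352.5, 207.3, 348.0, 357.0, 201.0, 213.0])
side blue (159, [321.1, 194.3, 311.0, 331.0, 188.0, 201.0])
side orange (248, [310.4, 213.7, 297.0, 329.0, 206.0, 223.0])
side green (202, [294.7, 232.6, 283.0, 307.0, 226.0, 240.0])
```

Emit:
{"op": "jog_arm", "data": {
  "increments": [
    [[0,0,0,5,0,0,0],[0,0,-2,13,0,0,0],[0,-2,-7,19,0,0,0],[0,-3,-15,22,0,0,0],[0,-5,-26,22,0,0,0],[0,-8,-40,22,0,0,0],[0,-11,-56,22,0,0,0],[0,-14,-74,22,0,0,0],[0,-17,-92,22,0,0,0],[0,-21,-110,22,0,0,0],[0,-24,-128,22,0,0,0],[0,-28,-146,22,0,0,0]]
  ]
}}

```text
time: 28.55
eef_pos: [0.4346, -0.0715, 0.1532]
ee_rot: [0.771, 0.637, -0.0, 0.0]
wrist_force: [0.8, -0.4, -3.6]
opening: 0.203
```

Emit:
{"op": "jog_arm", "data": {
  "increments": [
    [[0,-3,-18,0,0,0,0],[0,-7,-36,0,0,0,0],[0,-10,-53,0,0,0,0],[0,-12,-69,0,0,0,0],[0,-12,-84,0,0,0,0],[0,-9,-99,0,0,0,0],[0,-4,-114,0,0,0,0],[0,3,-130,0,0,0,0],[0,11,-146,0,0,0,0],[0,19,-162,0,0,0,0],[0,27,-178,0,0,0,0],[0,34,-193,0,0,0,0]]
  ]
}}

```text
time: 29.75
eef_pos: [0.4702, -0.2643, 0.1531]
ee_rot: [0.77, 0.638, 0.0, 0.0]
wrist_force: [-1.5, 0.2, -2.7]
opening: 0.205
```

Emit:
{"op": "jog_arm", "data": {
  "increments": [
    [[0,6,-13,0,0,0,0],[0,11,-24,0,0,0,0],[0,15,-33,0,0,0,0],[0,18,-39,0,0,0,0],[0,20,-43,0,0,0,0],[0,20,-43,0,0,0,0],[0,20,-43,0,0,0,0]]
  ]
}}

```text
time: 30.45
eef_pos: [0.4892, -0.3052, 0.1533]
ee_rot: [0.77, 0.638, 0.0, -0.0]
wrist_force: [-0.4, -0.2, -3.0]
opening: 0.203
```

```bash
python3 - <<'E'
from h import *
s=st();b=s["eef_pos"]*1000
for nm in("scene","side"):
    m,i=grab(nm,nm+"10")
    P=lambda z:proj(m,[b[0]/1e3,b[1]/1e3,z/1e3])
    h=cv2.cvtColor(i,cv2.COLOR_BGR2HSV);k=((h[...,0]<6)|(h[...,0]>174))&(h[...,1]>140)&(h[...,2]>60)
    for z in(70,90,110,130):
        u=P(z).astype(int);xs=np.nonzero(k[u[1],u[0]-25:u[0]+25])[0]+u[0]-25;print(nm,z,P(z)[0].round(1),xs.min() if len(xs) else 0,xs.max() if len(xs) else 0)
E
```

```text
t 30.45 tcp [ 489.2 -305.2  153.3] eul [ 7.9250e+01 -2.0000e-02 -1.7998e+02] F [-0.4 -0.2 -3. ] M [ 0.07  0.03 -0.03] op 17.3
scene 70 219.8 217 223
scene 90 218.6 214 222
scene 110 217.3 213 221
scene 130 216.0 212 220
side 70 370.9 370 374
side 90 371.5 368 376
side 110 372.2 369 376
side 130 372.8 370 377
```

All three are raised and the tool hangs upright over the mat. Setting it down.

Emit:
{"op": "jog_arm", "data": {
  "increments": [
    [[0,0,0,-8,0,0,0],[0,0,0,-18,0,0,0],[0,0,0,-28,0,0,0],[0,0,0,-35,0,0,0],[0,0,0,-38,0,0,0],[0,0,0,-40,0,0,0],[0,0,0,-40,0,0,0],[85,0,0,-40,0,0,0],[85,0,0,-40,0,0,0],[85,0,0,-40,0,0,0],[85,0,0,-40,0,0,0],[85,0,0,-40,0,0,0]]
  ]
}}

```text
time: 31.75
eef_pos: [0.4895, -0.3058, 0.1134]
ee_rot: [0.77, 0.638, 0.0, 0.0]
wrist_force: [-0.2, 0.3, -0.4]
opening: 0.992
```

Emit:
{"op": "jog_arm", "data": {
  "increments": [
    [[85,0,0,0,0,0,0],[85,0,0,45,0,0,0],[85,0,0,95,0,0,0],[85,0,0,145,0,0,0],[85,0,0,187,0,0,0],[85,0,0,187,0,0,0]]
  ]
}}

```text
time: 32.35
eef_pos: [0.4924, -0.3069, 0.3072]
ee_rot: [0.77, 0.638, 0.002, 0.006]
wrist_force: [0.4, 0.5, 0.1]
opening: 0.99
```

```bash
python3 - <<'E'
from h import *
s=st();print(s["joint_positions"].round(2));b=np.array([489.2,-305.2])
for nm in("scene","side"):
    m,i=grab(nm,nm+"11")
    P=lambda z:proj(m,[b[0]/1e3,b[1]/1e3,z/1e3])
    h=cv2.cvtColor(i,cv2.COLOR_BGR2HSV);k=((h[...,0]<6)|(h[...,0]>174))&(h[...,1]>140)&(h[...,2]>60)
    for z in(30,70,110,150,165):
        u=P(z).astype(int);xs=np.nonzero(k[u[1],u[0]-25:u[0]+25])[0]+u[0]-25;print(nm,z,P(z)[0].round(1),xs.min() if len(xs) else 0,xs.max() if len(xs) else 0)
E
```

```text
t 32.35 tcp [ 492.4 -306.9  307.2] eul [ 79.22   0.28 179.35] F [0.4 0.5 0.1] M [-0.01 -0.05 -0.  ] op 84.6
[ 0.88  0.32 -0.48  1.68  0.16  1.17  0.17]
scene 30 222.2 219 225
scene 70 219.8 216 223
scene 110 217.3 213 221
scene 150 214.7 210 218
scene 165 213.7 209 217
side 30 369.7 368 372
side 70 370.9 368 375
side 110 372.2 369 376
side 150 373.5 370 378
side 165 374.0 370 379
```

Emit:
{"op": "jog_arm", "data": {
  "increments": [
    [[50,81,219,-100,0,0,-1.569],[50,81,219,-100,0,0,-1.569],[50,81,219,-100,0,0,-1.569],[50,81,219,-100,0,0,-1.569],[50,81,219,-100,0,0,-1.569],[50,81,219,-100,0,0,-1.569],[50,81,219,-100,0,0,-1.569],[50,81,219,-100,0,0,-1.569],[50,81,219,-100,0,0,-1.569],[50,81,219,-100,0,0,-1.569],[50,81,219,-100,0,0,-1.569],[50,81,219,-100,0,0,-1.569]]
  ]
}}

```text
time: 33.65
eef_pos: [0.569, -0.0865, 0.1983]
ee_rot: [0.996, -0.093, -0.002, 0.0]
wrist_force: [-1.0, 0.2, 0.4]
opening: 0.589
```

Emit:
{"op": "jog_arm", "data": {
  "increments": [
    [[50,0,0,0,0,0,0],[50,0,0,0,0,0,0],[50,0,0,0,0,0,0]]
  ]
}}

```text
time: 33.95
eef_pos: [0.5701, -0.0868, 0.1999]
ee_rot: [0.996, -0.092, -0.0, -0.0]
wrist_force: [0.2, 0.8, -0.2]
opening: 0.586
```

```bash
python3 - <<'E'
from h import *
s=st();print(s["joint_positions"].round(2))
m,im=grab("wrist","w12");np.savez("w12.npz",K=m[0],T=m[1]);cv2.imwrite("pics/c12.png",cv2.resize(im[120:400,150:520],None,fx=2,fy=2))
E
```

```text
t 33.95 tcp [570.1 -86.8 199.9] eul [-1.061e+01  4.000e-02 -1.800e+02] F [ 0.2  0.8 -0.2] M [-0.02  0.02 -0.  ] op 50.1
[ 0.28  0.4  -0.24  1.8   0.11  0.96 -1.76]
```

View pics/c12.png

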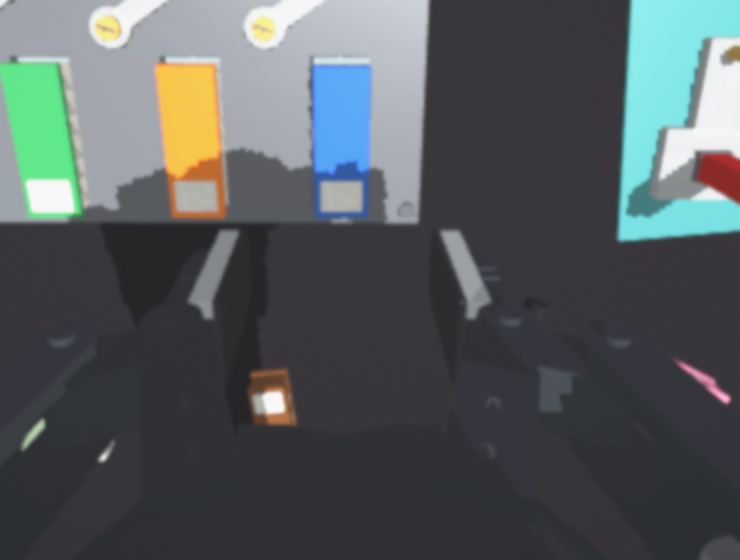

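Emit:
{"op": "jog_arm", "data": {
  "increments": [
    [[50,0,0,-40,0,0,0],[50,0,0,-80,0,0,0],[50,0,0,-105,0,0,0],[50,0,0,-117,0,0,0],[50,0,0,-117,0,0,0],[0,0,0,-117,0,0,0],[0,0,0,-117,0,0,0],[0,0,0,-117,0,0,0],[0,0,0,-117,0,0,0],[0,0,0,-117,0,0,0]]
  ]
}}

```text
time: 35.0
eef_pos: [0.5716, -0.0876, 0.0845]
ee_rot: [0.996, -0.093, 0.002, 0.0]
wrist_force: [2.0, -3.4, 2.6]
opening: 0.281
```

Emit:
{"op": "jog_arm", "data": {
  "increments": [
    [[0,0,0,0,0,0,0],[0,0,0,3,0,0,0],[0,0,0,7,0,0,0],[0,0,0,12,0,0,0],[0,0,0,18,0,0,0],[0,0,0,25,0,0,0],[0,0,0,33,0,0,0],[0,0,0,41,0,0,0],[0,0,0,47,0,0,0],[0,0,0,50,0,0,0],[0,0,0,50,0,0,0]]
  ]
}}

```text
time: 36.1
eef_pos: [0.5706, -0.0868, 0.1339]
ee_rot: [0.996, -0.093, 0.0, 0.0]
wrist_force: [-0.4, 0.5, -1.3]
opening: 0.279
```

```bash
python3 - <<'E'
from h import *
s=st()
m,im=grab("side","d13");n,j=grab("scene","s13")
a=cv2.resize(im[130:280,250:400],None,fx=2.6,fy=2.6);b=cv2.resize(j[120:270,260:410],None,fx=2.6,fy=2.6);cv2.imwrite("pics/c13.png",np.hstack([a,b]))
E
```

```text
t 36.1 tcp [570.6 -86.8 133.9] eul [-1.068e+01 -5.000e-02  1.800e+02] F [-0.4  0.5 -1.3] M [ 0.01 -0.01  0.  ] op 23.9
```

View pics/c13.png

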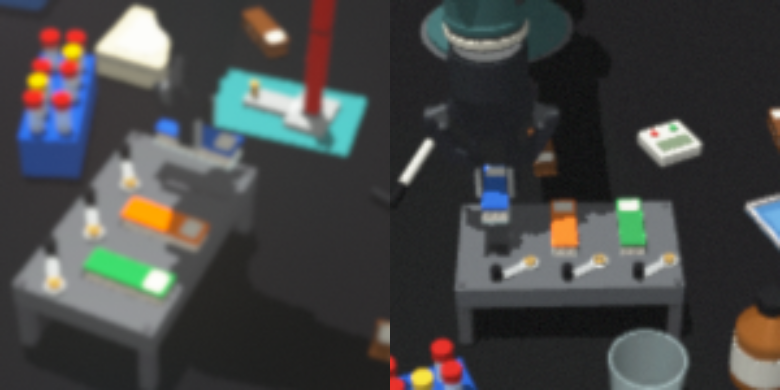

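Emit:
{"op": "jog_arm", "data": {
  "increments": [
    [[0,0,5,10,0,0,0.02],[0,-1,15,22,0,0,0.05],[0,-3,30,30,0,0,0.08],[0,-5,50,30,0,0,0.11],[0,-7,75,30,0,0,0.14],[0,-10,105,30,0,0,0.17],[0,-14,138,30,0,0,0.2],[0,-17,171,30,0,0,0.23],[0,-20,204,30,0,0,0.26],[0,-23,237,30,0,0,0.29],[0,-27,270,30,0,0,0.31],[0,-30,303,30,0,0,0.33]]
  ]
}}

```text
time: 37.4
eef_pos: [0.5387, 0.2195, 0.1634]
ee_rot: [0.997, 0.074, -0.0, -0.0]
wrist_force: [0.5, 0.0, -0.8]
opening: 0.28
```

Emit:
{"op": "jog_arm", "data": {
  "increments": [
    [[0,-3,33,0,0,0,0.01],[0,-7,66,0,0,0,0.02],[0,-10,96,0,0,0,0.03],[0,-12,120,0,0,0,0.036],[0,-14,137,-10,0,0,0.039],[0,-15,147,-30,0,0,0.039],[0,-15,151,-60,0,0,0.039],[0,-15,151,-90,0,0,0.039],[0,-15,151,-110,0,0,0.039],[0,-15,151,-120,0,0,0.039],[0,-15,151,-125,0,0,0.039],[0,-15,151,-125,0,0,0.039]]
  ]
}}

```text
time: 38.6
eef_pos: [0.525, 0.3675, 0.0381]
ee_rot: [0.996, 0.091, -0.0, 0.0]
wrist_force: [-0.2, 0.5, -1.4]
opening: 0.28
```

```bash
python3 - <<'E'
from h import *
s=st()
m,im=grab("wrist","w14");n,j=grab("side","d14")
p=[.5255,.368,.035];print(proj(n,p),proj(cam("scene"),p))
k,i=grab("scene","s14")
a=cv2.resize(i[150:250,380:500],None,fx=3.3,fy=3.3);b=cv2.resize(im[60:260,200:440],None,fx=1.65,fy=1.65);cv2.imwrite("pics/c14.png",np.hstack([a,b]))
E
```

```text
t 38.6 tcp [525.  367.5  38.1] eul [1.049e+01 3.000e-02 1.800e+02] F [-0.2  0.5 -1.4] M [-0.02 -0.04  0.01] op 24.0
[285.5847057  396.37275286] [446.26235484 190.15607598]
```

View pics/c14.png

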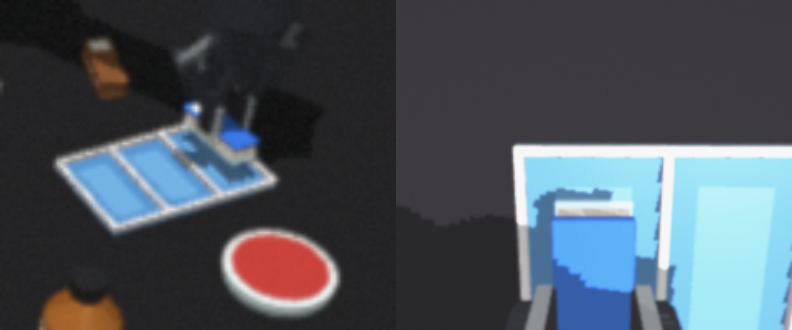

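Blue is level and aligned over the outer lane. Lowering until contact.

Emit:
{"op": "jog_arm", "data": {
  "increments": [
    [[0,0,0,-8,0,0,0],[0,0,0,-15,0,0,0],[0,0,0,-19,0,0,0],[0,0,0,-21,0,0,0],[0,0,0,-22,0,0,0],[0,0,0,-22,0,0,0]]
  ]
}}

```text
time: 39.35
eef_pos: [0.5256, 0.3671, 0.0172]
ee_rot: [0.996, 0.091, 0.0, 0.0]
wrist_force: [0.1, -3.5, 9.2]
opening: 0.281
```

Emit:
{"op": "jog_arm", "data": {
  "increments": [
    [[0,0,0,1,0,0,0],[45,0,0,1,0,0,0],[45,0,0,1,0,0,0],[45,0,0,1,0,0,0],[45,0,0,1,0,0,0],[45,0,0,20,0,0,0],[45,0,0,60,0,0,0],[45,0,0,100,0,0,0],[45,0,0,130,0,0,0],[45,0,0,130,0,0,0],[45,0,0,130,0,0,0]]
  ]
}}

```text
time: 40.45
eef_pos: [0.5256, 0.3673, 0.1469]
ee_rot: [0.996, 0.091, 0.001, -0.0]
wrist_force: [-1.4, -0.4, -0.7]
opening: 0.53
```

```bash
cat > traychk.py <<'E'
from h import *
T=np.array([.5357,.3129]);a=.1826;c,s=np.cos(a),np.sin(a);Ri=np.array([[c,s],[-s,c]])
def chk(nm):
    m,i=grab(nm,None);h=cv2.cvtColor(i,cv2.COLOR_BGR2HSV)
    for k,lo,hi,sm in(("blue",103,122,170),("orange",5,20,150),("green",48,80,120)):
        M=((h[...,0]>=lo)&(h[...,0]<=hi)&(h[...,1]>sm)&(h[...,2]>70)).astype(np.uint8)
        n,l,S,C=cv2.connectedComponentsWithStats(M)
        for j in range(1,n):
            w=Ri@(ray(m,C[j],.023)-T)*1000
            if S[j,4]>30 and abs(w[0])<60 and abs(w[1])<100:
                r=cv2.minAreaRect(np.argwhere(l==j)[:,::-1].astype(np.float32));P=np.array([Ri@(ray(m,q,.023)-T) for q in cv2.boxPoints(r)])*1000
                print(nm,k,S[j,4],"lid centroid in tray mm",w.round(1),P.round().tolist())
E
python3 - <<'E'
from traychk import *
st();chk("wrist");chk("scene")
E
```

```text
t 40.45 tcp [525.6 367.3 146.9] eul [ 1.0460e+01 -8.0000e-02 -1.7998e+02] F [-1.4 -0.4 -0.7] M [-0.01  0.01  0.  ] op 45.3
wrist blue 271 lid centroid in tray mm [-10.1  56.1] [[-1.0, 67.0], [-1.0, 45.0], [-18.0, 45.0], [-18.0, 67.0]]
scene blue 80 lid centroid in tray mm [10.5 54.4] [[-12.0, 44.0], [-24.0, 67.0], [32.0, 66.0], [43.0, 43.0]]
```

Emit:
{"op": "jog_arm", "data": {
  "increments": [
    [[50,58,-385,10,0,0,-0.369],[50,58,-385,10,0,0,-0.369],[50,58,-385,10,0,0,-0.369],[50,58,-385,10,0,0,-0.369],[50,58,-385,10,0,0,-0.369],[50,58,-385,10,0,0,-0.369],[50,58,-385,10,0,0,-0.369],[50,58,-385,10,0,0,-0.369],[50,58,-385,10,0,0,-0.369],[50,58,-385,10,0,0,-0.369],[50,58,-385,10,0,0,-0.369],[50,58,-385,10,0,0,-0.369]]
  ]
}}

```text
time: 41.75
eef_pos: [0.5829, -0.0156, 0.1558]
ee_rot: [0.996, -0.091, -0.001, -0.0]
wrist_force: [-0.1, -1.1, 0.2]
opening: 0.585
```

```bash
python3 - <<'E'
from lid import *
st();m,i=grab("wrist","w15")
h=cv2.cvtColor(i,cv2.COLOR_BGR2HSV);M=((h[...,0]>=6)&(h[...,0]<=25)&(h[...,1]>130)&(h[...,2]>80))
Q=np.zeros_like(M);u=proj(m,[.5832,-.018,.092]).astype(int);Q[max(0,u[1]-60):u[1]+60,u[0]-45:u[0]+45]=1;M&=Q
for r in range(u[1]-30,u[1]+30,10):
    xs=np.nonzero(M[r])[0]
    if len(xs)>5:print(r,[(RR.T@(ray(m,(x,r),.092)*1e3-H)).round(1).tolist() for x in(xs.min(),xs.max()+1)])
E
```

```text
t 41.75 tcp [582.9 -15.6 155.8] eul [-1.0490e+01  7.0000e-02 -1.7997e+02] F [-0.1 -1.1  0.2] M [ 0.   -0.   -0.02] op 50.0
176 [[5.8, 8.8], [5.9, -16.8]]
186 [[-2.0, 8.9], [-1.9, -17.0]]
196 [[-10.1, 9.0], [-10.0, -16.5]]
206 [[-18.3, 9.1], [-18.2, -16.7]]
216 [[-26.7, 9.2], [-26.6, -16.9]]
226 [[-35.3, 8.4], [-35.2, -17.1]]
```

Emit:
{"op": "jog_arm", "data": {
  "increments": [
    [[50,0,0,-15,0,0,-0.003],[50,0,0,-35,0,0,-0.003],[50,0,0,-35,0,0,-0.003],[50,0,0,-35,0,0,-0.003]]
  ]
}}

```text
time: 42.2
eef_pos: [0.5828, -0.0172, 0.1206]
ee_rot: [0.996, -0.094, -0.001, -0.0]
wrist_force: [-0.4, -0.4, 0.5]
opening: 0.584
```

Emit:
{"op": "jog_arm", "data": {
  "increments": [
    [[50,0,-1,-20,0,0,0],[50,0,-1,-33,0,0,0],[50,0,-1,-37,0,0,0],[50,0,-1,-37,0,0,0],[0,0,-1,-37,0,0,0],[0,0,-1,-37,0,0,0],[0,0,-1,-37,0,0,0],[0,0,-1,-37,0,0,0],[0,0,-1,-37,0,0,0],[0,0,-1,-37,0,0,0]]
  ]
}}

```text
time: 43.2
eef_pos: [0.5839, -0.0189, 0.0848]
ee_rot: [0.996, -0.095, 0.001, 0.0]
wrist_force: [0.6, -0.4, 2.2]
opening: 0.279
```

Emit:
{"op": "jog_arm", "data": {
  "increments": [
    [[0,0,0,3,0,0,0],[0,0,0,7,0,0,0],[0,0,0,12,0,0,0],[0,0,0,18,0,0,0],[0,0,0,25,0,0,0],[0,0,0,33,0,0,0],[0,0,0,42,0,0,0],[0,0,0,52,0,0,0],[0,0,0,62,0,0,0],[0,0,0,72,0,0,0],[0,0,0,78,0,0,0],[0,0,0,80,0,0,0]]
  ]
}}

```text
time: 44.4
eef_pos: [0.5838, -0.0188, 0.1653]
ee_rot: [0.996, -0.095, 0.001, -0.0]
wrist_force: [0.5, 0.7, -0.3]
opening: 0.281
```

Emit:
{"op": "jog_arm", "data": {
  "increments": [
    [[0,0,5,0,0,0,0.02],[0,-2,15,0,0,0,0.05],[0,-4,30,0,0,0,0.08],[0,-7,50,0,0,0,0.11],[0,-11,75,0,0,0,0.14],[0,-15,105,0,0,0,0.17],[0,-20,138,0,0,0,0.2],[0,-25,171,0,0,0,0.24],[0,-30,204,0,0,0,0.28],[0,-34,237,0,0,0,0.31],[0,-39,268,0,0,0,0.34],[0,-43,294,0,0,0,0.36]]
  ]
}}

```text
time: 45.6
eef_pos: [0.5383, 0.2793, 0.1642]
ee_rot: [0.996, 0.088, -0.0, -0.001]
wrist_force: [-0.0, 0.2, -0.7]
opening: 0.277
```

Emit:
{"op": "jog_arm", "data": {
  "increments": [
    [[0,-2,18,0,0,0,0.01],[0,-4,31,-5,0,0,0.013],[0,-5,37,-20,0,0,0.013],[0,-5,38,-45,0,0,0.013],[0,-5,38,-75,0,0,0.013],[0,-5,38,-100,0,0,0.013],[0,-5,38,-118,0,0,0.013],[0,-5,38,-128,0,0,0.013],[0,-5,38,-132,0,0,0.013],[0,-5,38,-132,0,0,0.013]]
  ]
}}

```text
time: 46.6
eef_pos: [0.5353, 0.3128, 0.0318]
ee_rot: [0.996, 0.091, -0.0, 0.0]
wrist_force: [0.2, 0.4, -0.8]
opening: 0.276
```

```bash
python3 - <<'E'
from traychk import *
s=st();print("in tray",(Ri@(s["eef_pos"][:2]-T)*1000).round(1));chk("scene")
E
```

```text
t 46.6 tcp [535.3 312.8  31.8] eul [1.0490e+01 4.0000e-02 1.7997e+02] F [ 0.2  0.4 -0.8] M [-0.   -0.05  0.02] op 23.6
in tray [-0.4 -0.1]
scene blue 73 lid centroid in tray mm [11.3 55.1] [[-10.0, 41.0], [-23.0, 64.0], [34.0, 66.0], [46.0, 44.0]]
scene orange 68 lid centroid in tray mm [ 2.3 14.9] [[-11.0, 2.0], [-24.0, 27.0], [18.0, 27.0], [31.0, 2.0]]
```

Orange is over lane 0. Lowering, releasing and going on to green.

Emit:
{"op": "jog_arm", "data": {
  "increments": [
    [[0,0,0,-7,0,0,0],[0,0,0,-11,0,0,0],[0,0,0,-13,0,0,0],[0,0,0,-14,0,0,0],[0,0,0,-15,0,0,0],[0,0,0,-15,0,0,0]]
  ]
}}

```text
time: 47.25
eef_pos: [0.5355, 0.3133, 0.0177]
ee_rot: [0.996, 0.092, 0.0, 0.0]
wrist_force: [-0.8, -0.4, 2.1]
opening: 0.277
```

Emit:
{"op": "jog_arm", "data": {
  "increments": [
    [[0,0,0,0,0,0,0],[45,0,0,0,0,0,0],[45,0,0,0,0,0,0],[45,0,0,0,0,0,0],[45,0,0,0,0,0,0],[45,0,0,20,0,0,0],[45,0,0,60,0,0,0],[45,0,0,100,0,0,0],[45,0,0,140,0,0,0],[45,0,0,140,0,0,0]]
  ]
}}

```text
time: 48.25
eef_pos: [0.5383, 0.3157, 0.1636]
ee_rot: [0.996, 0.092, 0.005, -0.002]
wrist_force: [0.3, 0.6, -0.1]
opening: 0.528
```

Emit:
{"op": "jog_arm", "data": {
  "increments": [
    [[50,61,-263,0,0,0,-0.37],[50,61,-263,0,0,0,-0.37],[50,61,-263,0,0,0,-0.37],[50,61,-263,0,0,0,-0.37],[50,61,-263,0,0,0,-0.37],[50,61,-263,0,0,0,-0.37],[50,61,-263,0,0,0,-0.37],[50,61,-263,-20,0,0,-0.37],[50,61,-263,-37,0,0,-0.37],[50,61,-263,-37,0,0,-0.37],[50,61,-263,-37,0,0,-0.37],[50,61,-263,-37,0,0,-0.37]]
  ]
}}

```text
time: 49.45
eef_pos: [0.5968, 0.0512, 0.1211]
ee_rot: [0.996, -0.092, 0.001, -0.0]
wrist_force: [-0.2, 0.5, 0.1]
opening: 0.589
```

```bash
python3 - <<'E'
from lid import *
from traychk import chk
s=st();print((RR.T@(s["eef_pos"][:2]*1e3-H)).round(1));m,i=grab("wrist","w16")
h=cv2.cvtColor(i,cv2.COLOR_BGR2HSV);M=((h[...,0]>=45)&(h[...,0]<=80)&(h[...,1]>100)&(h[...,2]>60))
u=proj(m,[.596,.05,.092]).astype(int);Q=np.zeros_like(M);Q[max(0,u[1]-60):u[1]+60,u[0]-60:u[0]+60]=1;M&=Q
for r in range(u[1]-40,u[1]+30,10):
    xs=np.nonzero(M[r])[0]
    if len(xs)>5:print(r,[(RR.T@(ray(m,(x,r),.092)*1e3-H)).round(1).tolist() for x in(xs.min(),xs.max()+1)])
chk("scene")
E
```

```text
t 49.45 tcp [596.8  51.2 121.1] eul [-1.0610e+01 -7.0000e-02 -1.7996e+02] F [-0.2  0.5  0.1] M [-0.05  0.01 -0.01] op 50.3
[-18.5  67.1]
186 [[9.3, 78.7], [9.3, 53.3]]
196 [[2.6, 78.8], [2.6, 53.1]]
206 [[-4.2, 78.9], [-4.2, 52.9]]
216 [[-11.2, 79.0], [-11.2, 52.8]]
226 [[-18.4, 78.5], [-18.3, 53.2]]
236 [[-25.7, 78.6], [-25.6, 53.1]]
246 [[-33.2, 78.7], [-33.1, 52.9]]
scene blue 79 lid centroid in tray mm [10.4 54. ] [[-12.0, 44.0], [-24.0, 67.0], [32.0, 66.0], [43.0, 43.0]]
scene orange 103 lid centroid in tray mm [ 9.2 -1.3] [[-38.0, -12.0], [-51.0, 10.0], [37.0, 10.0], [47.0, -11.0]]
```

Emit:
{"op": "jog_arm", "data": {
  "increments": [
    [[50,0,-1,-20,0,0,0],[50,0,-1,-33,0,0,0],[50,0,-1,-37,0,0,0],[50,0,-1,-37,0,0,0],[0,0,-1,-37,0,0,0],[0,0,-1,-37,0,0,0],[0,0,-1,-37,0,0,0],[0,0,-1,-37,0,0,0],[0,0,-1,-37,0,0,0],[0,0,-1,-37,0,0,0]]
  ]
}}

```text
time: 50.55
eef_pos: [0.597, 0.0498, 0.084]
ee_rot: [0.996, -0.093, 0.001, -0.0]
wrist_force: [0.0, 2.2, 3.6]
opening: 0.282
```

Emit:
{"op": "jog_arm", "data": {
  "increments": [
    [[0,0,0,3,0,0,0],[0,0,0,7,0,0,0],[0,0,0,12,0,0,0],[0,0,0,18,0,0,0],[0,0,0,25,0,0,0],[0,0,0,33,0,0,0],[0,0,0,42,0,0,0],[0,0,0,52,0,0,0],[0,0,0,62,0,0,0],[0,0,0,72,0,0,0],[0,0,0,78,0,0,0],[0,0,0,80,0,0,0]]
  ]
}}

```text
time: 51.75
eef_pos: [0.5967, 0.0493, 0.1643]
ee_rot: [0.996, -0.093, 0.001, -0.0]
wrist_force: [-0.3, -0.4, -1.1]
opening: 0.281
```

Emit:
{"op": "jog_arm", "data": {
  "increments": [
    [[0,-1,5,0,0,0,0.03],[0,-4,15,0,0,0,0.06],[0,-7,30,0,0,0,0.1],[0,-12,50,0,0,0,0.14],[0,-18,75,0,0,0,0.18],[0,-25,103,0,0,0,0.22],[0,-32,131,0,0,0,0.26],[0,-38,157,0,0,0,0.3],[0,-44,179,0,0,0,0.33],[0,-48,195,0,0,0,0.35],[0,-50,204,0,0,0,0.365],[0,-51,208,0,0,0,0.369]]
  ]
}}

```text
time: 52.95
eef_pos: [0.5447, 0.2585, 0.1632]
ee_rot: [0.996, 0.092, -0.0, -0.0]
wrist_force: [-0.0, -0.7, 0.2]
opening: 0.278
```

Emit:
{"op": "jog_arm", "data": {
  "increments": [
    [[0,0,0,-5,0,0,0],[0,0,0,-20,0,0,0],[0,0,0,-45,0,0,0],[0,0,0,-75,0,0,0],[0,0,0,-100,0,0,0],[0,0,0,-118,0,0,0],[0,0,0,-128,0,0,0],[0,0,0,-132,0,0,0],[0,0,0,-132,0,0,0]]
  ]
}}

```text
time: 53.85
eef_pos: [0.5453, 0.2568, 0.0308]
ee_rot: [0.996, 0.091, -0.0, 0.0]
wrist_force: [0.7, 0.4, 0.3]
opening: 0.283
```

```bash
python3 - <<'E'
from traychk import *
s=st();print("in tray",(Ri@(s["eef_pos"][:2]-T)*1000).round(1));chk("scene")
E
```

```text
t 53.85 tcp [545.3 256.8  30.8] eul [1.0430e+01 4.0000e-02 1.7998e+02] F [0.7 0.4 0.3] M [ 0.05  0.   -0.02] op 24.2
in tray [ -0.7 -57. ]
scene blue 75 lid centroid in tray mm [11.5 54.7] [[-10.0, 41.0], [-23.0, 64.0], [31.0, 66.0], [43.0, 44.0]]
scene orange 101 lid centroid in tray mm [11.4 -0.4] [[-14.0, -12.0], [-28.0, 13.0], [35.0, 13.0], [47.0, -11.0]]
scene green 70 lid centroid in tray mm [  2.3 -42.3] [[-17.0, -56.0], [-30.0, -32.0], [19.0, -30.0], [32.0, -54.0]]
```

Emit:
{"op": "jog_arm", "data": {
  "increments": [
    [[0,0,0,-7,0,0,0],[0,0,0,-11,0,0,0],[0,0,0,-13,0,0,0],[0,0,0,-14,0,0,0],[0,0,0,-14,0,0,0]]
  ]
}}

```text
time: 54.4
eef_pos: [0.5453, 0.2573, 0.0172]
ee_rot: [0.996, 0.091, -0.0, 0.0]
wrist_force: [-0.1, -0.0, -1.3]
opening: 0.276
```

Emit:
{"op": "jog_arm", "data": {
  "increments": [
    [[0,0,0,-1,0,0,0],[0,0,0,-1,0,0,0]]
  ]
}}

```text
time: 54.6
eef_pos: [0.5456, 0.2574, 0.0165]
ee_rot: [0.996, 0.091, 0.0, -0.0]
wrist_force: [0.3, 0.7, 0.2]
opening: 0.283
```

Emit:
{"op": "jog_arm", "data": {
  "increments": [
    [[0,0,0,-1,0,0,0],[0,0,0,-1,0,0,0],[45,0,0,-1,0,0,0],[45,0,0,-1,0,0,0],[45,0,0,-1,0,0,0],[45,0,0,-1,0,0,0],[45,0,0,20,0,0,0],[45,0,0,60,0,0,0],[45,0,0,110,0,0,0],[0,0,0,150,0,0,0],[0,0,0,150,0,0,0]]
  ]
}}

```text
time: 55.7
eef_pos: [0.5486, 0.2594, 0.1726]
ee_rot: [0.996, 0.091, 0.005, -0.002]
wrist_force: [0.4, 0.2, 0.2]
opening: 0.195
```

```bash
python3 - <<'E'
from traychk import *
from lid import H,RR
st();chk("scene");chk("wrist")
for x,y in((84,61.8),(84,-7.4),(84,-76.9),(27,61.8)):print(x,y,(H+RR@[x,y]).round(1))
E
```

```text
t 55.7 tcp [548.6 259.4 172.6] eul [  10.47   -0.63 -179.84] F [0.4 0.2 0.2] M [0.03 0.04 0.07] op 16.6
scene blue 74 lid centroid in tray mm [11. 55.] [[-12.0, 44.0], [-24.0, 67.0], [32.0, 66.0], [43.0, 43.0]]
scene orange 103 lid centroid in tray mm [10.9 -0.4] [[-17.0, -12.0], [-30.0, 13.0], [35.0, 13.0], [47.0, -11.0]]
scene green 98 lid centroid in tray mm [ 10.5 -56.6] [[-15.0, -70.0], [-28.0, -46.0], [34.0, -43.0], [46.0, -67.0]]
wrist blue 491 lid centroid in tray mm [-4.1 54. ] [[13.0, 67.0], [15.0, 44.0], [-18.0, 44.0], [-21.0, 67.0]]
wrist orange 592 lid centroid in tray mm [-5.8  0.8] [[12.0, 13.0], [13.0, -11.0], [-37.0, -12.0], [-39.0, 13.0]]
wrist green 218 lid centroid in tray mm [ -7.6 -49.4] [[35.0, -42.0], [35.0, -58.0], [-31.0, -61.0], [-32.0, -44.0]]
84 61.8 [696.5  26.9]
84 -7.4 [683.7 -41.1]
84 -76.9 [ 670.8 -109.4]
27 61.8 [640.5  37.5]
```

All three lie in their lanes. Now the clips go back in, green first.

Emit:
{"op": "jog_arm", "data": {
  "increments": [
    [[0,151,-231,-20,0,0,-0.369],[0,151,-231,-20,0,0,-0.369],[0,151,-231,-20,0,0,-0.369],[0,151,-231,-20,0,0,-0.369],[0,151,-231,-20,0,0,-0.369],[0,151,-231,-20,0,0,-0.369],[0,151,-231,-20,0,0,-0.369],[0,151,-231,-20,0,0,-0.369],[0,151,-231,-20,0,0,-0.369],[0,151,-231,-20,0,0,-0.369]]
  ]
}}

```text
time: 56.8
eef_pos: [0.6955, 0.0285, 0.1459]
ee_rot: [0.996, -0.092, -0.001, -0.0]
wrist_force: [0.9, 0.1, 0.9]
opening: 0.003
```

```bash
python3 - <<'E'
from lid import *
s=st();print(s["joint_positions"].round(2),"local",(RR.T@(s["eef_pos"][:2]*1e3-H)).round(1))
E
```

```text
t 56.8 tcp [695.5  28.5 145.9] eul [-1.0510e+01  7.0000e-02 -1.7997e+02] F [0.9 0.1 0.9] M [-0.02  0.03 -0.02] op 0.3
[ 0.08  0.65 -0.26  1.53  0.18  0.99 -1.98] local [82.7 63.1]
```

Emit:
{"op": "jog_arm", "data": {
  "increments": [
    [[0,0,0,-30,0,0,0],[0,0,0,-56,0,0,0],[0,0,0,-56,0,0,0],[0,-15,3,-56,0,0,0],[0,-30,6,-56,0,0,0],[0,-42,8,-56,0,0,0],[0,-51,10,-56,0,0,0],[0,-51,10,-56,0,0,0],[0,-51,10,-56,0,0,0],[0,-40,8,-56,0,0,0],[0,-40,8,-16,0,0,0],[0,-40,8,-10,0,0,0]]
  ]
}}

```text
time: 58.0
eef_pos: [0.6602, 0.0342, 0.1401]
ee_rot: [0.996, -0.093, 0.003, -0.001]
wrist_force: [0.8, -0.3, 1.4]
opening: -0.0
```

Emit:
{"op": "jog_arm", "data": {
  "increments": [
    [[0,27,-76,0,0,0,0],[0,27,-76,0,0,0,0],[0,27,-76,0,0,0,0],[0,27,-76,-46,0,0,0],[0,27,-76,-46,0,0,0],[0,12,-73,-46,0,0,0],[0,-3,-70,-46,0,0,0],[0,-15,-68,-46,0,0,0],[0,-24,-66,-46,0,0,0],[0,-24,-66,-46,0,0,0],[0,-13,-68,-46,0,0,0],[0,-13,-68,0,0,0,0]]
  ]
}}

```text
time: 59.2
eef_pos: [0.6407, -0.0345, 0.13]
ee_rot: [0.996, -0.093, -0.006, 0.0]
wrist_force: [-0.2, 0.6, -0.6]
opening: 0.003
```

Emit:
{"op": "jog_arm", "data": {
  "increments": [
    [[0,27,-76,0,0,0,0],[0,27,-76,0,0,0,0],[0,27,-76,0,0,0,0],[0,27,-76,-46,0,0,0],[0,27,-76,-46,0,0,0],[0,12,-73,-46,0,0,0],[0,-3,-70,-46,0,0,0],[0,-15,-68,-46,0,0,0],[0,-24,-66,-46,0,0,0],[0,-24,-66,-46,0,0,0],[0,-13,-68,-46,0,0,0],[0,-13,-68,0,0,0,0]]
  ]
}}

```text
time: 60.4
eef_pos: [0.6278, -0.1018, 0.1301]
ee_rot: [0.996, -0.093, -0.006, -0.0]
wrist_force: [-0.4, -0.9, -0.4]
opening: 0.003
```

Emit:
{"op": "jog_arm", "data": {
  "increments": [
    [[0,0,0,50,0,0,0],[0,0,0,100,0,0,0],[0,-60,70,160,0,0,0],[0,-80,90,190,0,0,0],[0,-80,90,190,0,0,0],[0,-80,90,190,0,0,0],[0,-80,90,190,0,0,0]]
  ]
}}

```text
time: 61.1
eef_pos: [0.5515, -0.0112, 0.3281]
ee_rot: [0.996, -0.092, 0.002, 0.0]
wrist_force: [0.2, -0.9, -0.7]
opening: -0.002
```

```bash
python3 - <<'E'
from lid import *
s=st();m,i=grab("wrist","w17");np.savez("w17.npz",K=m[0],T=m[1]);n,j=grab("scene","s17")
cv2.imwrite("pics/c17.png",np.hstack([cv2.resize(i[:300],None,fx=.62,fy=.62)[:186,:397],cv2.resize(j[150:290,150:490],(397,163))]) if 0 else np.vstack([cv2.resize(i[0:280],(750,328)),cv2.resize(j[150:270,160:490],(750,272))]))
E
```

```text
t 61.1 tcp [551.5 -11.2 328.1] eul [ -10.59   -0.2  -179.99] F [ 0.2 -0.9 -0.7] M [ 0.01 -0.01 -0.  ] op -0.2
```

View pics/c17.png

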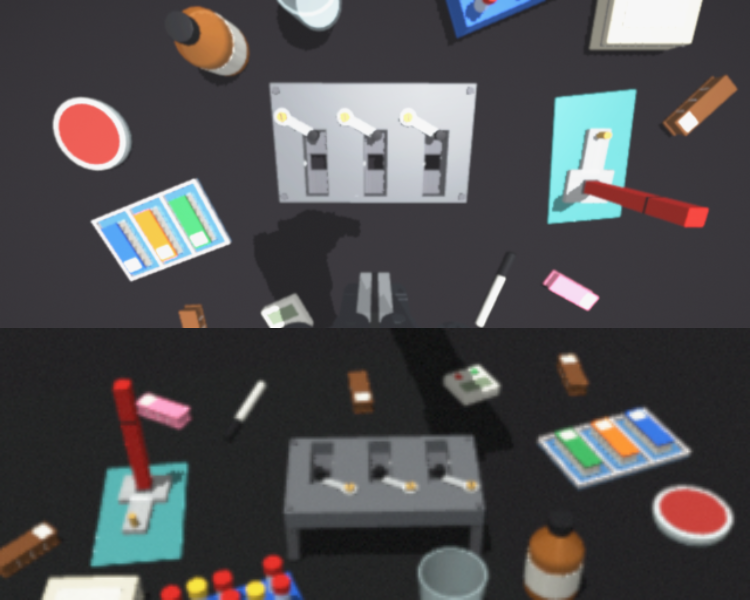

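The last view shows all clips back in over empty pockets, the three slides in their own lanes and the tool upright on its mat. One numeric check of tool centring and clip angles follows.

```bash
python3 - <<'E'
from lid import *
np.set_printoptions(suppress=True)
m,i=load("w17");k=640/750
P=[(-.023,-.03,.011),(.023,.03,.011),(.078,.014,.011),(.078,-.014,.011),(.07,0,.028)]
U=[(611,205),(571,169),(586,128),(611,129),(602,135)]
L=[((.023,.03,.011),(571,169)),((.078,.014,.011),(587,128)),((.078,-.014,.011),(611,129)),((.07,0,.028),(603,135)),((-.009,-.009,.173),(704,227)),((-.009,.009,.173),(686,223)),((.009,.009,.173),(690,206)),((.009,-.009,.173),(708,209))]
t,r=fit(m,[a for a,_ in L],[(u*k,v*k) for _,(u,v) in L],[.49,-.305,-.18]);o=t[:2]+.036*np.array([np.cos(t[2]),np.sin(t[2])])
print("handle",t,"origin",o,r.tolist())
M=[(.0875,.0525,.003),(.0875,-.0525,.003),(-.0875,-.0525,.003),(-.0875,.0525,.003)]
print("mat",fit(m,M,[(u*k,v*k) for u,v in((555,98),(636,90),(623,215),(548,223))],[.52,-.31,-.08])[0])
for n,u,py in(("G",(313,132),99.7),("O",(375,131),30.6),("B",(436,131),-38.5)):
    w=RR.T@(ray(m,(u[0]*k,u[1]*k),.0985)*1e3-H)-[33,py];print(n,w.round(1),"angle",np.round(np.arctan2(w[1],w[0])-np.arctan2(-34,-21),2))
E
```

```text
handle [ 0.48986299 -0.30684422 -0.15094547] origin [ 0.52545365 -0.31225765] [[-0.7, 0.8], [0.9, 0.2], [-1.6, -1.3], [2.6, -0.5], [-0.1, -1.4], [-1.1, 2.6], [-0.5, 1.3], [0.8, -1.8]]
mat [ 0.52397499 -0.31264923 -0.07240505]
G [-16.3 -35.1] angle 0.12
O [-15.1 -33.4] angle 0.13
B [-15.  -30.5] angle 0.1
```

Tool centring and clip angles check out, so I'm handing in.

```bash
python3 - <<'E'
from station import manip
print(manip.hand_in())
E
```

```text
the job is handed in; nothing more can be done
None
```

The job is done and handed in at about 61 s: all three slides (blue, orange, green) are out of the holder and lying lid up in the tray, each in its own lane.

I swung all three clips clear first, then pushed all three slides up in one go with the tool and put the tool back on its mat. After that I carried the slides to the tray one at a time and swung the clips back in.

- **Slides:** the lids measured about 55, 0 and −57 mm across the tray, against lane middles at +56, 0 and −56 mm.
- **Tool:** it stands upright, with its origin about 1.5 mm from the mat's middle.
- **Clips:** they are swung in at about 0.10 to 0.13 rad (limit 0.3), over empty pockets.
- **Other objects:** the last picture shows no disturbance to the other objects; I did not measure them.

One thing went wrong on the way. On the first, too fast, carry the tool swung about 10° in the grip, so I set it down on free bench in front of the holder, let it right itself, re-gripped it and went on more gently. No check failed at the end, but the tool's angle is only roughly known: the last fit gave −0.15 rad against the −0.185 rad I carried it at.

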